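# Restock a spring-pusher bottle lane

### The arm

A 7-joint arm with a two-finger parallel gripper is mounted at the origin on the work surface. World frame = base frame: x ahead of the robot, y to its left, z up, the work surface at z = 0. Lengths are in m, angles in rad, forces in N, time in s.
With the tool pointing down it reaches from about 0.425 to 0.825 m from the base axis. Payload 3.6 kg.
Tool frame: the origin (TCP) lies midway between the tips of the shut fingers; the grasp point (between the pads) lies arm.grip_point_offset behind it (arm.grip_point_offset is the distance from the TCP to the grasp point, in m); y points along the fingers, z is the direction in which the jaws open and shut, and the axes are right-handed (so a half turn about y gives the same grasp; the last joint's range is limited). The gripper opens to 93 mm and grips with 3 to 60 N. Pads are 15 mm wide; open, the fingers measure 128 mm over their backs; the gripper's body (75 mm by 188 mm) begins 65 mm behind the grasp point.
Start: joints at [-1.147, 0.615, -0.013, 1.423, 0.008, 1.103, -0.04], TCP at [0.283, 0.585, 0.219] pointing down, gripper open.
Joint ranges: [-3.12, 3.12], [-0.3, 2.06], [-1.34, 1.32], [0.26, 2.42], [-1.36, 4.5], [0.01, 1.98], [-2.84, 2.84]. Speed limits (rad/s): [2.79, 2.79, 3.14, 3.14, 3.14, 3.14, 3.14].

### API

Orientations are given as a unit quaternion [x, y, z, w].
In Python, from bench import telemetry, cams, order, arm gives the robot as it stands.
- The arm moves only by the tool servo_tool, never from a script. Its argument "commands" is a list of rows, each an object of numbers: "hand": the opening, from 0 (shut) to 1 (fully open); "x", "y", "z": the shift along the world's x, y, z in units of 2.5 cm (1.0 is 2.5 cm); "rx", "ry", "rz": the turn, a rotation vector about the world's x, y, z in units of 5 degrees (1.0 is 5 degrees). A call has 1 to 20 rows; each row shifts and turns the commanded pose from where the row before left it; what a row does not reach is not made up. A row lasts 1/8 s, in which the tool goes at most 62.5 mm and 10.7 degrees, less where a joint would pass 70% of its speed; a pose out of reach is approached as far as the arm can. A call with a number of a shift or a turn outside -1 to 1 is refused whole. A call with a gripper value outside its range is refused whole. The fingers move at their own pace and stop on an object; the grip force is fixed at half the most. Time passes only in rows, so rows that do not move let the fingers close. It gives the time, the measured TCP pose, the force and the opening at its end, in the units of the state.
- telemetry.read_state(): the state, without advancing time (a new reading comes with each control period).
- cams.capture(name): name is "side" or "top"; returns a dict with "img" (420x560x3 uint8, blue, green, red), "K" (3x3 intrinsics, pixels), "D" ([k1, k2, p1, p2, k3] as OpenCV has them; the pictures are not rectified), "camera_from_world" (4x4, takes a point from world to camera coordinates). Camera axes: x right, y down, z forward; pixel columns grow to the right and rows downward; lengths in m; the calibration is good to about 2 mm. A picture is of the moment at which its call begins. There is no depth.
- order.hand_in(): hands the job in, once; it reports no verdict.
The state is a dict: "clock": time; "q": joint angles; "qd": joint speeds; "tau": joint torques, N m; "tcp_pos": TCP position; "orientation": TCP orientation; "ft_force": force on the tool from outside, world axes, zero at the start; "wrist_torque": the same for the moment, N m; "finger_gap": finger opening in m.
Only numpy, scipy, OpenCV 4.12 (cv2) and the standard library are available. Lean on these libraries where they do the work, as an engineer would, in place of code of your own. Each camera call takes 0.05 s, during which the arm holds its last target.

### The job

Add one more round bottle to the spring-fed display lane: push the lane's U-shaped handle back and hook it sideways behind its catch, then stand the loose round bottle upright in the lane behind the one already there and let go of it. Then hold the handle back, unhook it and ease the pusher slowly forward, never letting it snap, until it has brought the new bottle up against the front bottle and rests on it, with the front bottle against the front lip. Do not drop the bottle or tip any bottle, and leave the square flask and the can where they are.

Things in the scene. Friction and masses are not known exactly. Their poses are not given: they have to be found in the camera images.
- lane: White lane, fixed. Origin: counter level, centre line, inner face of the front lip (robot's end); x runs back along the lane, away from the robot, y left, z up. Deck top z = 8 mm, from x = 0 to the back plate (x 240 to 250, top z = 52 mm). Side walls: inner faces y = -28 and +28 mm, 4 mm thick, tops z = 33 mm. Front lip top z = 35 mm.
- catch (a point): Fixed on the lane: middle of the back end of the steel guide rail, at its top. The rail stands outside the lane on its left (+y): lane x 76 to 186 mm, y 54 to 80 mm, top z = 50 mm. Its back end face is the catch that the handle's tongue hooks behind.
- pusher (a joint): Grey spring pusher's slide along lane x, in m = lane x of its flat front face (52 mm wide, z 10 to 52 mm). Range 0 to 0.157 (back stop). A spring drives it forward (-x) with 5.5 N at 0.05, 7 N at 0.157; it weighs 0.3 kg and snaps if let go. Starts at 0.046 on the front bottle; 0.150 when hooked on the catch; 0.092 when resting on two bottles that touch.
- handle (a joint): Sideways slide of the steel handle on the pusher, to lane +y, in m: 0 centred, 0.024 fully left. Can move aside only with pusher above 0.150; its tongue then stands behind the catch and the spring holds it. To unhook: push the pusher back to about 0.154, slide the handle to 0, let the pusher forward. Needs under 1 N (up to 2 N more while hooked); stays where left.
- pocket (a point): Handle: a steel U seen from above, open to the front, on a floor plate (top lane z = 57 mm); wall tops z = 95 mm; rides with pusher and handle. Point: front face of its back wall, mid-width, z = 76 mm, 50 mm behind the pusher's face; axes as lane. Side walls: 60 mm apart inside, 6 mm thick, reaching 34 mm forward. Shut fingers lowered into the U push its back and side walls.
- front_bottle_mid (a point): Centre (57.5 mm above its base) of the round amber glass bottle already in the lane, against the front lip; same shape as the new bottle.
- new_bottle_mid (a point): Centre (57.5 mm above its base) of the loose round amber glass bottle on the counter: body 46 mm in diameter up to 70 mm, neck 21 mm in diameter from 86 to 103 mm, black cap 25 mm in diameter to 115 mm. About 0.15 to 0.31 kg, upright.
- flask_mid (a point): Centre (55 mm up) of a square amber glass flask on the counter, body 48 by 48 mm, 110 mm tall with its cap. Bystander.
- can_mid (a point): Centre (45 mm up) of a metal can, 66 mm in diameter, 90 mm tall. Bystander.
Things that resemble listed ones, but are neither listed nor needed, are in the scene too. Leave any green look-alike of the part that bears new_bottle_mid alone.

How it is judged:
By the outcome, as a careful person would: the job done as asked, in the order asked, and still so for the second after the job is handed in, with the robot touching nothing.
It also fails if it takes over 67 s, if anything falls off the work surface, if the arm or the gripper's body presses on something with over 40 N, if the wrist force passes 120 N, or if a joint passes its speed limit or range.

## Working session

There is one attempt and no reset: what is moved stays moved. The work goes in short steps, Python scripts to look and compute and a tool call to move; the robot and the scene stay as the last step left them, time stands still between calls to the robot, and variables do not carry over. Pictures are saved under pics/ and viewed, and the job is handed in when it is done.

Besides the shell and the picture viewer there is one more tool, called after "Request:" as name(argument=value, ...), one argument or row to a line, values as JSON. servo_tool: Moves the arm, as the interface text tells. Shifts and turns lie within -1 to 1; 1 stands for 2.5 cm of shift or 5 degrees of turn. Its arguments: {"type":"object","properties":{"commands":{"type":"array"}},"required":["commands"]}

```bash
ls; mkdir -p pics; python3 - <<'E'
from bench import telemetry, cams, order, arm
import cv2
s=telemetry.read_state();print(s); print(arm.grip_point_offset)
for n in("side","top"):
    c=cams.capture(n);cv2.imwrite(f"pics/{n}0.png",c["img"]);print(n,c["K"],c["D"],c["camera_from_world"])
E
```

```text
pics
{'clock': 0.0, 'q': array([-1.14748244,  0.61591367, -0.01260568,  1.42488663,  0.0081026 ,
        1.10340287, -0.04037595]), 'qd': array([ 0.00136075, -0.00121484, -0.00029385, -0.00049844, -0.00018105,
       -0.00240543,  0.00089686]), 'tau': array([-6.91763926e-04, -4.58944881e+01,  2.09159399e-01, -1.65746373e+01,
       -6.09637261e-02,  2.05730653e-02,  2.30842743e-04]), 'tcp_pos': array([0.28227247, 0.58463138, 0.21748888]), 'orientation': array([ 0.69019   , -0.15785336,  0.15748098, -0.68841835]), 'ft_force': array([-0.00208827, -0.1146969 ,  0.96294369]), 'wrist_torque': array([-0.03208535,  0.0585193 , -0.02715544]), 'finger_gap': 0.09305147814172184}
0.0188
side [[404.18180747   0.         278.84594211]
 [  0.         404.18180747 205.72133926]
 [  0.           0.           1.        ]] [-0.04344854  0.          0.          0.          0.        ] [[-0.8190441  -0.57363016 -0.0107331   0.44638653]
 [-0.38022154  0.55670975 -0.73858367  0.24847638]
 [ 0.42964909 -0.60085164 -0.67407638  0.62191035]
 [ 0.          0.          0.          1.        ]]
top [[400.19986634   0.         279.78991216]
 [  0.         400.19986634 215.98571276]
 [  0.           0.           1.        ]] [-0.0008269  0.         0.         0.         0.       ] [[-0.00392886 -0.99997546  0.00580083  0.00215729]
 [-0.99257489  0.00319442 -0.12159307  0.52208595]
 [ 0.12157156 -0.00623548 -0.99256308  0.96057244]
 [ 0.          0.          0.          1.        ]]
```

View pics/side0.png

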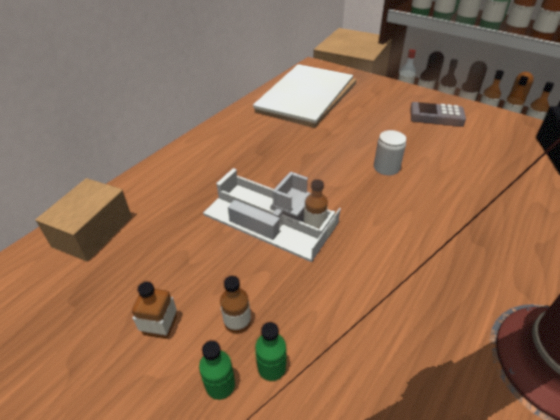

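View pics/top0.png

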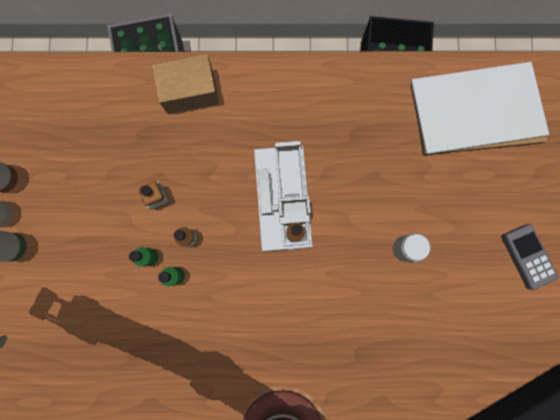

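```bash
python3 - <<'E'
import cv2
t=cv2.imread("pics/top0.png");s=cv2.imread("pics/side0.png")
def cr(im,x,y,w,h,f,n):
    cv2.imwrite(n,cv2.resize(im[y:y+h,x:x+w],None,fx=f,fy=f,interpolation=cv2.INTER_CUBIC))
cr(t,245,135,80,125,5,"pics/c_lane_t.png") 
cr(s,195,165,160,95,5,"pics/c_lane_s.png")
cr(t,120,170,100,130,4,"pics/c_bot_t.png")
cr(s,120,265,180,145,4,"pics/c_bot_s.png")
E
```

```text
(no output)
```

View pics/c_lane_t.png

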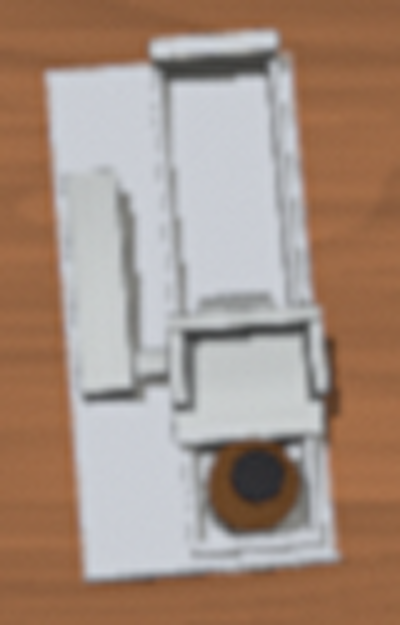

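View pics/c_lane_s.png

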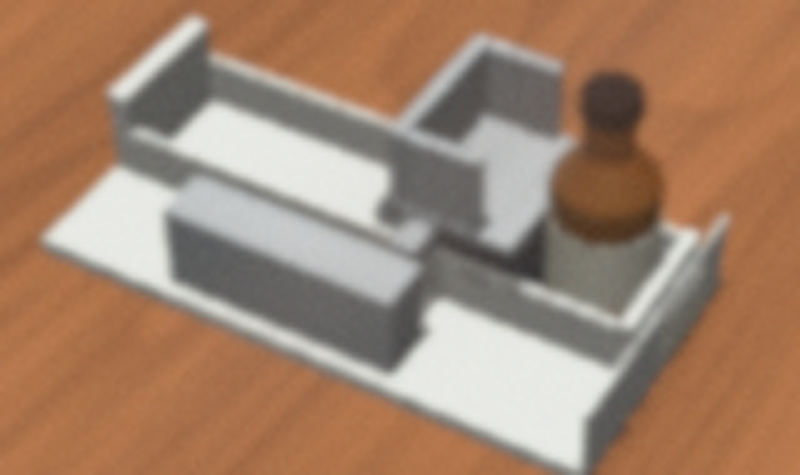

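View pics/c_bot_t.png

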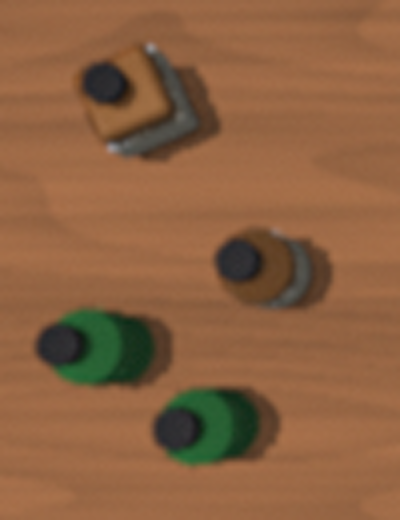

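View pics/c_bot_s.png

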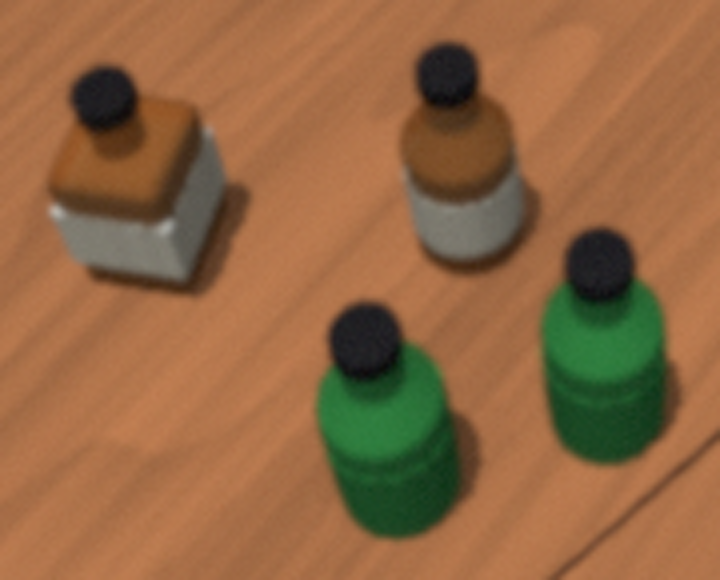

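```bash
cat > h.py <<'E'
import numpy as np, cv2
from scipy.optimize import least_squares
CAL={'side':(np.array([[404.18180747,0,278.84594211],[0,404.18180747,205.72133926],[0,0,1]]),np.array([-0.04344854,0,0,0,0]),np.array([[-0.8190441,-0.57363016,-0.0107331,0.44638653],[-0.38022154,0.55670975,-0.73858367,0.24847638],[0.42964909,-0.60085164,-0.67407638,0.62191035],[0,0,0,1]])),
'top':(np.array([[400.19986634,0,279.78991216],[0,400.19986634,215.98571276],[0,0,1]]),np.array([-0.0008269,0,0,0,0]),np.array([[-0.00392886,-0.99997546,0.00580083,0.00215729],[-0.99257489,0.00319442,-0.12159307,0.52208595],[0.12157156,-0.00623548,-0.99256308,0.96057244],[0,0,0,1]]))}
def proj(cam,P):
    K,D,T=CAL[cam];P=np.asarray(P,float).reshape(-1,3)
    return cv2.projectPoints(P,cv2.Rodrigues(T[:3,:3])[0],T[:3,3],K,D)[0].reshape(-1,2)
def ray(cam,uv,z):
    K,D,T=CAL[cam];n=cv2.undistortPoints(np.array(uv,float).reshape(-1,1,2),K,D).reshape(-1,2)
    d=np.c_[n,np.ones(len(n))]@T[:3,:3];c=-T[:3,:3].T@T[:3,3]
    return c+d*((z-c[2])/d[:,2])[:,None]
def L2W(p,P):
    P=np.asarray(P,float).reshape(-1,3);c,s=np.cos(p[2]),np.sin(p[2])
    return np.c_[p[0]+c*P[:,0]-s*P[:,1],p[1]+s*P[:,0]+c*P[:,1],P[:,2]]
E
cat > fit.py <<'E'
from h import *
mm=1e-3
T=[((67,177),(186,80,50)),((115,170),(186,54,50)),((130,388),(76,54,50)),((85,395),(76,80,50)),
((257,474),(23,0,123)),((150,42),(250,32,52)),((277,32),(250,-32,52)),((278,46),(240,-32,52)),((151,58),(240,32,52))]
S=[((167,212),(186,80,50)),((190,178),(186,54,50)),((425,265),(76,54,50)),((390,303),(76,80,50)),((612,92),(23,0,123)),
((110,93),(250,32,52)),((195,17),(250,-32,52)),((208,27),(240,-32,52)),((125,97),(240,32,52))]
ut=np.array([a for a,_ in T])/5+[245,135];us=np.array([a for a,_ in S])/5+[195,165]
PT=np.array([b for _,b in T])*mm;PS=np.array([b for _,b in S])*mm
def solve(w):
    f=lambda p:np.r_[w[0]*(proj('top',L2W(p,PT))-ut).ravel(),w[1]*(proj('side',L2W(p,PS))-us).ravel()]
    return least_squares(f,[.5,0,0],loss='soft_l1')
for w in((1,0),(0,1),(1,1)):
    r=solve(w);print(w,r.x,np.degrees(r.x[2]));
p=r.x
print(np.round(proj('top',L2W(p,PT))-ut,1).tolist());print(np.round(proj('side',L2W(p,PS))-us,1).tolist())
np.save('lane.npy',p)
# overlay
def box(x0,x1,y0,y1,z0,z1):
    c=[(x,y,z) for x in(x0,x1) for y in(y0,y1) for z in(z0,z1)]
    e=[(a,b) for a in range(8) for b in range(a) if bin(a^b).count('1')==1];return [(c[a],c[b]) for a,b in e]
pu=46
segs=box(76,186,54,80,8,50)+box(240,250,-32,32,8,52)+box(0,240,28,32,8,33)+box(0,240,-32,-28,8,33)+box(-4,0,-32,32,8,35)+box(pu+50,pu+56,-36,36,57,95)+box(pu+16,pu+50,30,36,57,95)+box(pu+16,pu+50,-36,-30,57,95)
for cam,o,sz in(('top',(245,135),(80,125)),('side',(195,165),(160,95))):
    im=cv2.imread(f'pics/{cam}0.png')[o[1]:o[1]+sz[1],o[0]:o[0]+sz[0]];im=cv2.resize(im,None,fx=5,fy=5,interpolation=cv2.INTER_CUBIC)
    for a,b in segs:
        q=(proj(cam,L2W(p,np.array([a,b])*mm))-o+0.5)*5-.5
        cv2.line(im,*[tuple(int(round(v)) for v in k) for k in q],(0,0,255),1)
    cv2.imwrite(f'pics/ov_{cam}.png',im)
b=[(proj,)]
f=lambda x:np.r_[proj('top',[x[0],x[1],.115])[0]-[179.75,234.75],proj('side',[x[0],x[1],.115])[0]-[231.75,283]]
r=least_squares(f,[.5,.2]);print('bottle',r.x,r.fun)
print(ray('top',[179.75,234.75],.115),ray('side',[231.75,283],.115))
for x0,nm in ((L2W(p,[.023,0,.123])[0],'front'),):print(nm,x0,ray('top',ut[4],.123),ray('side',us[4],.123))
E
python3 fit.py
```

```text
(1, 0) [ 0.45575371 -0.03944331  0.07806651] 4.472881660073211
(0, 1) [ 0.45347504 -0.0358118   0.07350906] 4.211759044377478
(1, 1) [ 0.45492298 -0.03785812  0.07472667] 4.281522613998328
[[-1.2, -0.4], [-0.3, 0.2], [0.1, 0.6], [-1.6, 0.1], [-0.0, 0.8], [-0.4, -0.2], [-0.2, -0.1], [-0.0, 1.0], [-0.3, 0.5]]
[[-1.2, -1.0], [1.6, -1.5], [-0.1, -0.5], [0.1, -0.0], [0.7, -1.0], [-0.6, -0.7], [-0.6, -0.8], [0.4, -1.5], [0.0, -0.0]]
bottle [0.46817966 0.2305463 ] [-1.81426795  0.8188446   0.21603949 -1.61619051]
[[0.47001433 0.22651164 0.115     ]] [[0.46652251 0.23303836 0.115     ]]
front [ 0.47785879 -0.036141    0.123     ] [[ 0.47961154 -0.03624487  0.123     ]] [[ 0.47742391 -0.0328942   0.123     ]]
```

View pics/ov_top.png

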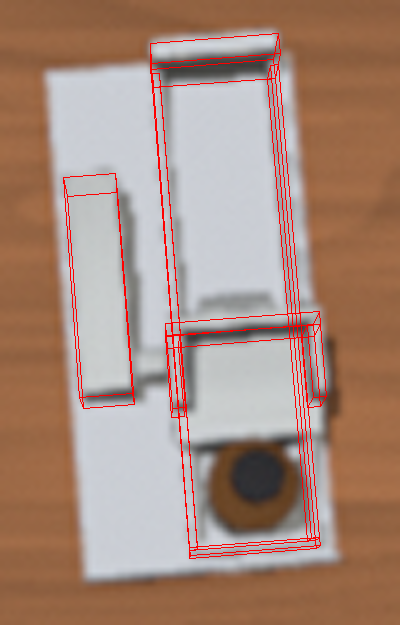

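View pics/ov_side.png

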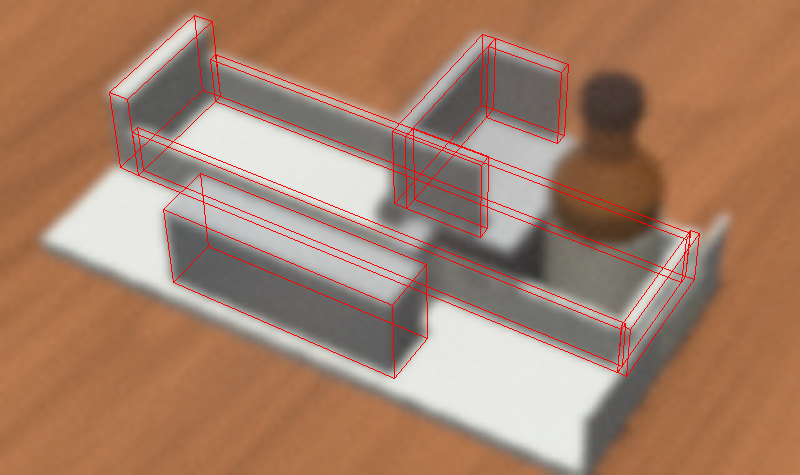

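```bash
python3 - <<'E'
from scipy.spatial.transform import Rotation as R
import numpy as np
from bench import telemetry
from h import L2W
s=telemetry.read_state();r=R.from_quat(s['orientation']);print(r.as_matrix().round(3))
z=r.as_matrix()[:,2];print('jaw azimuth',np.degrees(np.arctan2(z[1],z[0])))
p=np.load('lane.npy');print('lane y az',90+np.degrees(p[2]))
print(L2W(p,[[.096,0,.076],[.080,0,.076],[.2,0,.076],[.18,.03,.07],[.086,0,.066],[.069,0,.066]]).round(4))
E
```

```text
[[ 0.901 -0.001  0.435]
 [-0.435 -0.002  0.901]
 [ 0.    -1.    -0.002]]
jaw azimuth 64.23127160053032
lane y az 94.28152261399833
[[ 0.5507 -0.0307  0.076 ]
 [ 0.5347 -0.0319  0.076 ]
 [ 0.6544 -0.0229  0.076 ]
 [ 0.6322  0.0055  0.07  ]
 [ 0.5407 -0.0314  0.066 ]
 [ 0.5237 -0.0327  0.066 ]]
```

Request:
servo_tool(
  commands=[
    {"x": 0.4,"y": -0.988,"rz": 0.3,"hand": 0},
    {"x": 0.4,"y": -0.988,"rz": 0.3,"hand": 0},
    {"x": 0.4,"y": -0.988,"rz": 0.3,"hand": 0},
    {"x": 0.4,"y": -0.988,"rz": 0.3,"hand": 0},
    {"x": 0.4,"y": -0.988,"rz": 0.3,"hand": 0},
    {"x": 0.4,"y": -0.988,"rz": 0.3,"hand": 0},
    {"x": 0.4,"y": -0.988,"rz": 0.3,"hand": 0},
    {"x": 0.4,"y": -0.988,"rz": 0.3,"hand": 0},
    {"x": 0.4,"y": -0.988,"rz": 0.3,"hand": 0},
    {"x": 0.4,"y": -0.988,"rz": 0.3,"hand": 0},
    {"x": 0.4,"y": -0.988,"rz": 0.3,"hand": 0},
    {"x": 0.4,"y": -0.988,"rz": 0.3,"hand": 0},
    {"x": 0.4,"y": -0.988,"rz": 0.3,"hand": 0},
    {"x": 0.4,"y": -0.988,"rz": 0.3,"hand": 0},
    {"x": 0.4,"y": -0.988,"rz": 0.3,"hand": 0},
    {"x": 0.4,"y": -0.988,"rz": 0.3,"hand": 0},
    {"x": 0.4,"y": -0.988,"rz": 0.3,"hand": 0},
    {"x": 0.4,"y": -0.988,"rz": 0.3,"hand": 0},
    {"x": 0.4,"y": -0.988,"rz": 0.3,"hand": 0},
    {"x": 0.4,"y": -0.988,"rz": 0.3,"hand": 0},
  ],
)

```text
schema error: expected keys hand, x, y, z, rx, ry, rz
```

Request:
servo_tool(
  commands=[
    {"x": 0.4,"y": -0.988,"hand": 0},
    {"x": 0.4,"y": -0.988,"hand": 0},
    {"x": 0.4,"y": -0.988,"hand": 0},
    {"x": 0.3,"y": -0.988,"z": -0.5,"hand": 0},
    {"x": 0.3,"y": -0.7,"z": -0.5,"hand": 0},
    {"z": -0.5,"hand": 0},
    {"z": -0.5,"hand": 0},
    {"hand": 0},
    {"hand": 0},
  ],
)

```text
schema error: expected keys hand, x, y, z, rx, ry, rz
```

Request:
servo_tool(
  commands=[
    {"x": 0.4,"y": -0.988,"z": 0,"rx": 0,"ry": 0,"rz": 0.3,"hand": 0},
    {"x": 0.4,"y": -0.988,"z": 0,"rx": 0,"ry": 0,"rz": 0.3,"hand": 0},
    {"x": 0.4,"y": -0.988,"z": 0,"rx": 0,"ry": 0,"rz": 0.3,"hand": 0},
    {"x": 0.4,"y": -0.988,"z": 0,"rx": 0,"ry": 0,"rz": 0.3,"hand": 0},
    {"x": 0.4,"y": -0.988,"z": 0,"rx": 0,"ry": 0,"rz": 0.3,"hand": 0},
    {"x": 0.4,"y": -0.988,"z": 0,"rx": 0,"ry": 0,"rz": 0.3,"hand": 0},
    {"x": 0.4,"y": -0.988,"z": 0,"rx": 0,"ry": 0,"rz": 0.3,"hand": 0},
    {"x": 0.4,"y": -0.988,"z": 0,"rx": 0,"ry": 0,"rz": 0.3,"hand": 0},
    {"x": 0.4,"y": -0.988,"z": 0,"rx": 0,"ry": 0,"rz": 0.3,"hand": 0},
    {"x": 0.4,"y": -0.988,"z": 0,"rx": 0,"ry": 0,"rz": 0.3,"hand": 0},
    {"x": 0.4,"y": -0.988,"z": 0,"rx": 0,"ry": 0,"rz": 0.3,"hand": 0},
    {"x": 0.4,"y": -0.988,"z": 0,"rx": 0,"ry": 0,"rz": 0.3,"hand": 0},
    {"x": 0.4,"y": -0.988,"z": 0,"rx": 0,"ry": 0,"rz": 0.3,"hand": 0},
    {"x": 0.4,"y": -0.988,"z": 0,"rx": 0,"ry": 0,"rz": 0.3,"hand": 0},
    {"x": 0.4,"y": -0.988,"z": 0,"rx": 0,"ry": 0,"rz": 0.3,"hand": 0},
    {"x": 0.4,"y": -0.988,"z": 0,"rx": 0,"ry": 0,"rz": 0.3,"hand": 0},
    {"x": 0.4,"y": -0.988,"z": 0,"rx": 0,"ry": 0,"rz": 0.3,"hand": 0},
    {"x": 0.4,"y": -0.988,"z": 0,"rx": 0,"ry": 0,"rz": 0.3,"hand": 0},
    {"x": 0.4,"y": -0.988,"z": 0,"rx": 0,"ry": 0,"rz": 0.3,"hand": 0},
    {"x": 0.4,"y": -0.988,"z": 0,"rx": 0,"ry": 0,"rz": 0.3,"hand": 0},
  ],
)

```text
clock: 2.6
tcp_pos: [0.4825, 0.0904, 0.2183]
orientation: [0.707, 0.026, -0.027, -0.707]
ft_force: [0.9, -0.4, -0.2]
finger_gap: 0.0007
```

Request:
servo_tool(
  commands=[
    {"x": 0.4,"y": -0.98,"z": 0,"rx": 0,"ry": 0,"rz": 0,"hand": 0},
    {"x": 0.4,"y": -0.98,"z": 0,"rx": 0,"ry": 0,"rz": 0,"hand": 0},
    {"x": 0.4,"y": -0.98,"z": 0,"rx": 0,"ry": 0,"rz": 0,"hand": 0},
    {"x": 0.4,"y": -0.98,"z": -0.5,"rx": 0,"ry": 0,"rz": 0,"hand": 0},
    {"x": 0.4,"y": -0.98,"z": -0.8,"rx": 0,"ry": 0,"rz": 0,"hand": 0},
    {"x": 0,"y": 0,"z": -0.8,"rx": 0,"ry": 0,"rz": 0,"hand": 0},
    {"x": 0,"y": 0,"z": -0.8,"rx": 0,"ry": 0,"rz": 0,"hand": 0},
    {"x": 0,"y": 0,"z": 0,"rx": 0,"ry": 0,"rz": 0,"hand": 0},
    {"x": 0,"y": 0,"z": 0,"rx": 0,"ry": 0,"rz": 0,"hand": 0},
  ],
)

```text
clock: 3.72
tcp_pos: [0.5329, -0.0311, 0.1466]
orientation: [0.707, 0.026, -0.026, -0.707]
ft_force: [-0.3, 0.2, 0.5]
finger_gap: 0.0003
```

```bash
cat > look.py <<'E'
import sys,cv2
from bench import telemetry,cams
from scipy.spatial.transform import Rotation as R
import numpy as np
from h import *
def look(tag,rects,f=4):
    s=telemetry.read_state();print(s['clock'],s['tcp_pos'].round(4),s['ft_force'].round(1),s['finger_gap'].round(4))
    z=R.from_quat(s['orientation']).as_matrix()[:,2];print('jaw az',np.degrees(np.arctan2(z[1],z[0])).round(2))
    p=np.load('lane.npy');d=s['tcp_pos'][:2]-p[:2];c,sn=np.cos(p[2]),np.sin(p[2]);print('lane',(c*d[0]+sn*d[1]).round(4),(-sn*d[0]+c*d[1]).round(4))
    ims=[]
    for cam,(x,y,w,h) in rects.items():
        im=cams.capture(cam)['img'];cv2.imwrite(f'pics/{tag}_{cam}_full.png',im)
        cv2.imwrite(f'pics/{tag}_{cam}.png',cv2.resize(im[y:y+h,x:x+w],None,fx=f,fy=f,interpolation=cv2.INTER_CUBIC))
        print(cam,'tcp px',proj(cam,s['tcp_pos'])[0].round(1))
if __name__=='__main__': look(sys.argv[1],{'side':(190,100,190,150),'top':(235,120,120,140)})
E
python3 look.py a
```

```text
Traceback (most recent call last):
  File "look.py", line 15, in <module>
    if __name__=='__main__': look(sys.argv[1],{'side':(190,100,190,150),'top':(235,120,120,140)})
                             ~~~~^^^^^^^^^^^^^^^^^^^^^^^^^^^^^^^^^^^^^^^^^^^^^^^^^^^^^^^^^^^^^^^^
  File "look.py", line 7, in look
    s=telemetry.read_state();print(s['clock'],s['tcp_pos'].round(4),s['ft_force'].round(1),s['finger_gap'].round(4))
                                                                                           ^^^^^^^^^^^^^^^^^^^^^
AttributeError: 'float' object has no attribute 'round'
```

```bash
sed -i "s/s\['finger_gap'\].round(4)/round(s['finger_gap'],4)/" look.py; python3 look.py a
```

```text
3.725 [ 0.5329 -0.0311  0.1466] [-0.3  0.2  0.5] 0.0003
jaw az 94.24
lane 0.0783 0.0009
side tcp px [292.6 163.9]
top tcp px [294.4 204.7]
```

View pics/a_side.png

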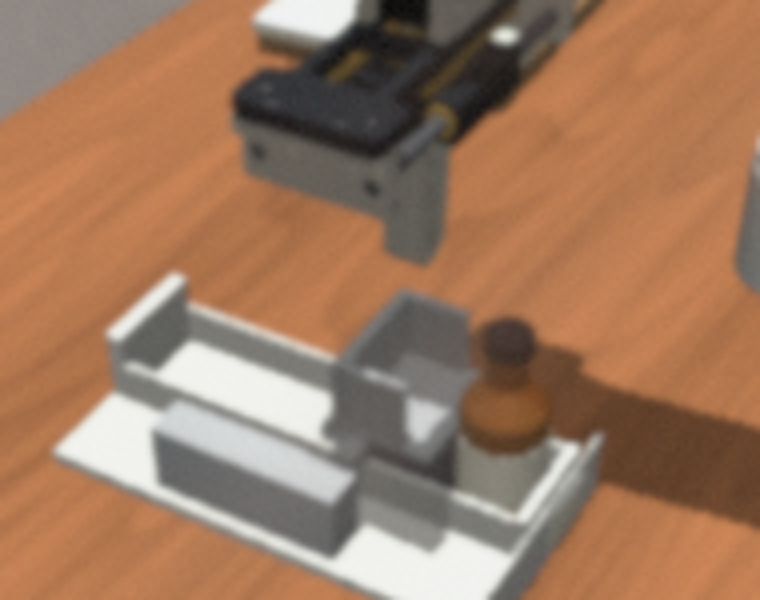

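View pics/a_top.png

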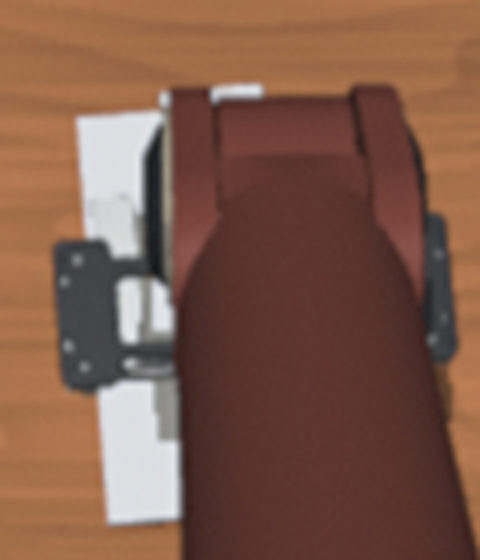

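```bash
python3 - <<'E'
from h import *
p=np.array([.5329,-.0311,np.radians(4.25)])
P=[(x,y,.1466+z) for z in(.0838,) for x in(-.0375,.0375) for y in(-.094,.094)]+[(x,y,.1466+z) for z in(0,.05) for x in(-.0075,.0075) for y in(-.0175,.0175)]
for a,q in zip(P,(proj('side',L2W(p,P))-[190,100])*4): print(np.round(a,3),q.round())
E
```

```text
[-0.038 -0.094  0.23 ] [579.  33.]
[-0.038  0.094  0.23 ] [379. 236.]
[ 0.038 -0.094  0.23 ] [440.  -5.]
[0.038 0.094 0.23 ] [223. 183.]
[-0.008 -0.018  0.147] [442. 242.]
[-0.008  0.018  0.147] [406. 280.]
[ 0.008 -0.018  0.147] [414. 232.]
[0.008 0.018 0.147] [378. 270.]
[-0.008 -0.018  0.197] [444. 153.]
[-0.008  0.018  0.197] [407. 191.]
[ 0.008 -0.018  0.197] [416. 145.]
[0.008 0.018 0.197] [378. 181.]
```

Request:
servo_tool(
  commands=[
    {"x": 0,"y": 0,"z": -0.7,"rx": 0,"ry": 0,"rz": 0,"hand": 0},
    {"x": 0,"y": 0,"z": -0.7,"rx": 0,"ry": 0,"rz": 0,"hand": 0},
    {"x": 0,"y": 0,"z": -0.7,"rx": 0,"ry": 0,"rz": 0,"hand": 0},
    {"x": 0,"y": 0,"z": -0.6,"rx": 0,"ry": 0,"rz": 0,"hand": 0},
    {"x": 0,"y": 0,"z": -0.4,"rx": 0,"ry": 0,"rz": 0,"hand": 0},
    {"x": 0,"y": 0,"z": 0,"rx": 0,"ry": 0,"rz": 0,"hand": 0},
    {"x": 0,"y": 0,"z": 0,"rx": 0,"ry": 0,"rz": 0,"hand": 0},
  ],
)

```text
clock: 4.7
tcp_pos: [0.5331, -0.0312, 0.0691]
orientation: [0.707, 0.026, -0.026, -0.707]
ft_force: [-1.1, 0.1, 0.2]
finger_gap: 0.0002
```

Request:
servo_tool(
  commands=[
    {"x": 0.2,"y": 0.015,"z": 0,"rx": 0,"ry": 0,"rz": 0,"hand": 0},
    {"x": 0.2,"y": 0.015,"z": 0,"rx": 0,"ry": 0,"rz": 0,"hand": 0},
    {"x": 0.2,"y": 0.015,"z": 0,"rx": 0,"ry": 0,"rz": 0,"hand": 0},
    {"x": 0,"y": 0,"z": 0,"rx": 0,"ry": 0,"rz": 0,"hand": 0},
  ],
)

```text
clock: 5.2
tcp_pos: [0.5451, -0.0303, 0.0684]
orientation: [0.707, 0.024, -0.028, -0.707]
ft_force: [-5.4, -0.4, 4.2]
finger_gap: 0.0002
```

Request:
servo_tool(
  commands=[
    {"x": 0.3,"y": 0.022,"z": 0,"rx": 0,"ry": 0,"rz": 0,"hand": 0},
    {"x": 0.3,"y": 0.022,"z": 0,"rx": 0,"ry": 0,"rz": 0,"hand": 0},
    {"x": 0.3,"y": 0.022,"z": 0,"rx": 0,"ry": 0,"rz": 0,"hand": 0},
    {"x": 0.3,"y": 0.022,"z": 0,"rx": 0,"ry": 0,"rz": 0,"hand": 0},
  ],
)

```text
clock: 5.7
tcp_pos: [0.5741, -0.028, 0.0683]
orientation: [0.707, 0.023, -0.029, -0.707]
ft_force: [-6.6, -0.1, 4.8]
finger_gap: 0.0008
```

```bash
python3 look.py b
```

```text
5.7 [ 0.5741 -0.028   0.0683] [-6.6 -0.1  4.8] 0.0008
jaw az 94.24
lane 0.1196 0.0009
side tcp px [274.8 188.5]
top tcp px [291.6 192.7]
```

View pics/b_side.png

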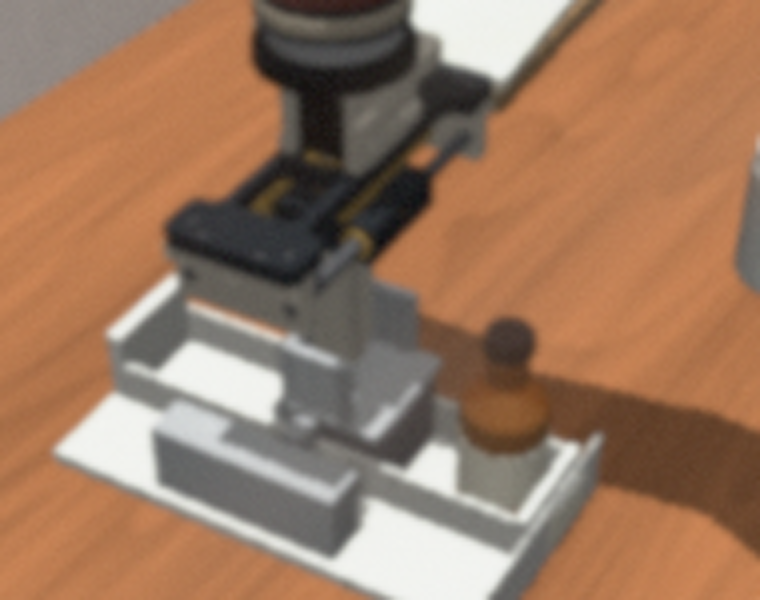

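Request:
servo_tool(
  commands=[
    {"x": 0.3,"y": 0.022,"z": 0,"rx": 0,"ry": 0,"rz": 0,"hand": 0},
    {"x": 0.3,"y": 0.022,"z": 0,"rx": 0,"ry": 0,"rz": 0,"hand": 0},
    {"x": 0.3,"y": 0.022,"z": 0,"rx": 0,"ry": 0,"rz": 0,"hand": 0},
    {"x": 0.3,"y": 0.022,"z": 0,"rx": 0,"ry": 0,"rz": 0,"hand": 0},
    {"x": 0.3,"y": 0.022,"z": 0,"rx": 0,"ry": 0,"rz": 0,"hand": 0},
    {"x": 0.3,"y": 0.022,"z": 0,"rx": 0,"ry": 0,"rz": 0,"hand": 0},
    {"x": 0.3,"y": 0.022,"z": 0,"rx": 0,"ry": 0,"rz": 0,"hand": 0},
    {"x": 0.3,"y": 0.022,"z": 0,"rx": 0,"ry": 0,"rz": 0,"hand": 0},
    {"x": 0.1,"y": 0.022,"z": 0,"rx": 0,"ry": 0,"rz": 0,"hand": 0},
  ],
)

```text
clock: 6.92
tcp_pos: [0.6369, -0.023, 0.0682]
orientation: [0.707, 0.023, -0.029, -0.707]
ft_force: [-7.8, -1.2, 4.9]
finger_gap: 0.0005
```

Request:
servo_tool(
  commands=[
    {"x": 0.1,"y": 0.01,"z": 0,"rx": 0,"ry": 0,"rz": 0,"hand": 0},
    {"x": 0.1,"y": 0.01,"z": 0,"rx": 0,"ry": 0,"rz": 0,"hand": 0},
    {"x": 0.1,"y": 0.01,"z": 0,"rx": 0,"ry": 0,"rz": 0,"hand": 0},
  ],
)

```text
clock: 7.3
tcp_pos: [0.6439, -0.0225, 0.0682]
orientation: [0.707, 0.023, -0.029, -0.707]
ft_force: [-6.9, -0.7, 4.6]
finger_gap: 0.0005
```

Request:
servo_tool(
  commands=[
    {"x": 0.1,"y": 0.01,"z": 0,"rx": 0,"ry": 0,"rz": 0,"hand": 0},
    {"x": 0.05,"y": 0.01,"z": 0,"rx": 0,"ry": 0,"rz": 0,"hand": 0},
  ],
)

```text
clock: 7.55
tcp_pos: [0.6478, -0.0222, 0.0682]
orientation: [0.707, 0.023, -0.029, -0.706]
ft_force: [-7.2, -0.2, 4.5]
finger_gap: 0.0005
```

```bash
python3 look.py c
```

```text
7.55 [ 0.6478 -0.0222  0.0682] [-7.2 -0.2  4.5] 0.0005
jaw az 94.23
lane 0.1935 0.0012
side tcp px [245.3 177.5]
top tcp px [289.  162.8]
```

View pics/c_side.png

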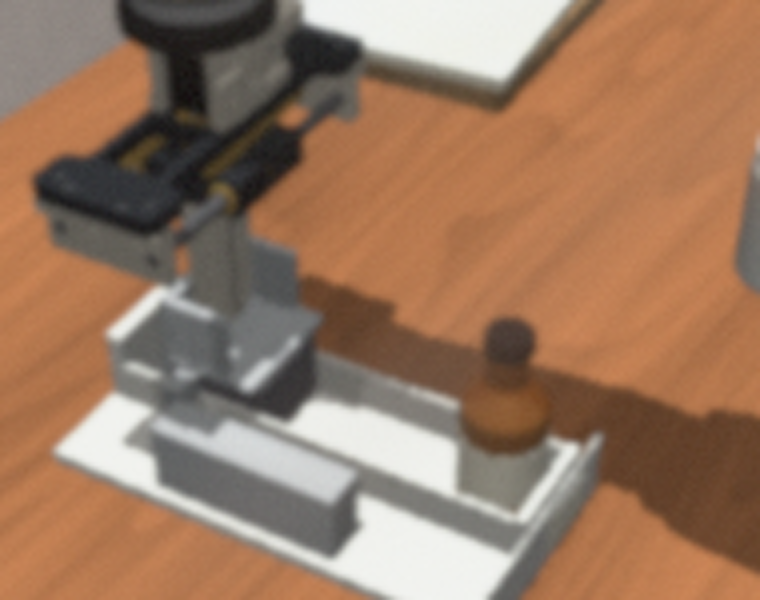

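Request:
servo_tool(
  commands=[
    {"x": 0.08,"y": 0.006,"z": 0,"rx": 0,"ry": 0,"rz": 0,"hand": 0},
    {"x": 0.04,"y": 0.003,"z": 0,"rx": 0,"ry": 0,"rz": 0,"hand": 0},
  ],
)

```text
clock: 7.9
tcp_pos: [0.6508, -0.022, 0.0682]
orientation: [0.707, 0.023, -0.029, -0.706]
ft_force: [-6.3, -0.4, 4.4]
finger_gap: 0.0006
```

Request:
servo_tool(
  commands=[
    {"x": 0.06,"y": 0.003,"z": 0,"rx": 0,"ry": 0,"rz": 0,"hand": 0},
    {"x": 0,"y": 0,"z": 0,"rx": 0,"ry": 0,"rz": 0,"hand": 0},
  ],
)

```text
clock: 8.15
tcp_pos: [0.6524, -0.0218, 0.0682]
orientation: [0.707, 0.023, -0.029, -0.706]
ft_force: [-6.8, -0.1, 4.1]
finger_gap: 0.0006
```

Request:
servo_tool(
  commands=[
    {"x": 0.06,"y": 0.003,"z": 0,"rx": 0,"ry": 0,"rz": 0,"hand": 0},
    {"x": 0,"y": 0,"z": 0,"rx": 0,"ry": 0,"rz": 0,"hand": 0},
  ],
)

```text
clock: 8.4
tcp_pos: [0.6539, -0.0217, 0.0682]
orientation: [0.707, 0.023, -0.029, -0.706]
ft_force: [-6.6, -1.3, 4.0]
finger_gap: 0.0006
```

Request:
servo_tool(
  commands=[
    {"x": 0.06,"y": 0.003,"z": 0,"rx": 0,"ry": 0,"rz": 0,"hand": 0},
    {"x": 0,"y": 0,"z": 0,"rx": 0,"ry": 0,"rz": 0,"hand": 0},
  ],
)

```text
clock: 8.65
tcp_pos: [0.6546, -0.0217, 0.0682]
orientation: [0.707, 0.023, -0.03, -0.706]
ft_force: [-8.2, -0.5, 6.1]
finger_gap: 0.0005
```

Request:
servo_tool(
  commands=[
    {"x": 0.06,"y": 0.003,"z": 0,"rx": 0,"ry": 0,"rz": 0,"hand": 0},
    {"x": 0,"y": 0,"z": 0,"rx": 0,"ry": 0,"rz": 0,"hand": 0},
  ],
)

```text
clock: 8.9
tcp_pos: [0.6547, -0.0217, 0.0681]
orientation: [0.707, 0.021, -0.031, -0.706]
ft_force: [-11.5, -0.9, 7.9]
finger_gap: 0.0005
```

Request:
servo_tool(
  commands=[
    {"x": -0.17,"y": 0,"z": 0,"rx": 0,"ry": 0,"rz": 0,"hand": 0},
    {"x": 0,"y": 0,"z": 0,"rx": 0,"ry": 0,"rz": 0,"hand": 0},
    {"x": -0.015,"y": 0.2,"z": 0,"rx": 0,"ry": 0,"rz": 0,"hand": 0},
    {"x": -0.015,"y": 0.2,"z": 0,"rx": 0,"ry": 0,"rz": 0,"hand": 0},
    {"x": 0,"y": 0,"z": 0,"rx": 0,"ry": 0,"rz": 0,"hand": 0},
  ],
)

```text
clock: 9.52
tcp_pos: [0.6516, -0.0108, 0.0681]
orientation: [-0.707, -0.023, 0.029, 0.707]
ft_force: [-7.6, -0.2, 5.1]
finger_gap: 0.0004
```

Request:
servo_tool(
  commands=[
    {"x": -0.015,"y": 0.2,"z": 0,"rx": 0,"ry": 0,"rz": 0,"hand": 0},
    {"x": -0.015,"y": 0.2,"z": 0,"rx": 0,"ry": 0,"rz": 0,"hand": 0},
    {"x": 0,"y": 0,"z": 0,"rx": 0,"ry": 0,"rz": 0,"hand": 0},
  ],
)

```text
clock: 9.9
tcp_pos: [0.6508, -0.0007, 0.0681]
orientation: [-0.707, -0.023, 0.029, 0.707]
ft_force: [-7.6, -0.4, 4.4]
finger_gap: 0.0003
```

Request:
servo_tool(
  commands=[
    {"x": -0.015,"y": 0.2,"z": 0,"rx": 0,"ry": 0,"rz": 0,"hand": 0},
    {"x": -0.015,"y": 0.2,"z": 0,"rx": 0,"ry": 0,"rz": 0,"hand": 0},
    {"x": 0,"y": 0.1,"z": 0,"rx": 0,"ry": 0,"rz": 0,"hand": 0},
    {"x": 0,"y": 0,"z": 0,"rx": 0,"ry": 0,"rz": 0,"hand": 0},
  ],
)

```text
clock: 10.4
tcp_pos: [0.6497, 0.0071, 0.0672]
orientation: [0.709, 0.022, -0.029, -0.705]
ft_force: [-6.3, -4.5, 1.6]
finger_gap: 0.0006
```

Request:
servo_tool(
  commands=[
    {"x": 0,"y": 0.08,"z": 0,"rx": 0,"ry": 0,"rz": 0,"hand": 0},
    {"x": 0,"y": 0.08,"z": 0,"rx": 0,"ry": 0,"rz": 0,"hand": 0},
    {"x": 0,"y": 0,"z": 0,"rx": 0,"ry": 0,"rz": 0,"hand": 0},
  ],
)

```text
clock: 10.78
tcp_pos: [0.6494, 0.0101, 0.0669]
orientation: [0.709, 0.021, -0.029, -0.704]
ft_force: [-6.0, -5.4, 0.4]
finger_gap: 0.0005
```

```bash
python3 look.py d
```

```text
10.775 [0.6494 0.0101 0.0669] [-6.  -5.4  0.4] 0.0005
jaw az 94.08
lane 0.1976 0.0333
side tcp px [235.1 185.6]
top tcp px [275.6 162.3]
```

View pics/d_side.png

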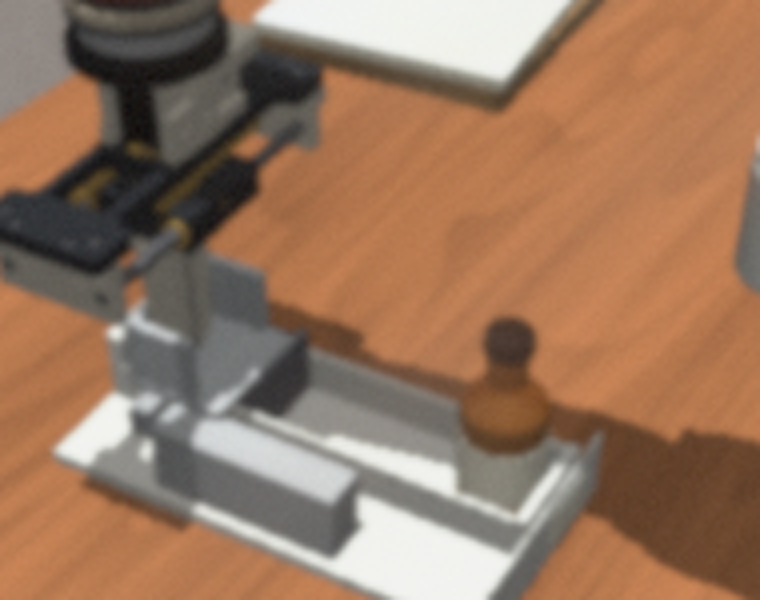

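Request:
servo_tool(
  commands=[
    {"x": 0,"y": 0.08,"z": 0,"rx": 0,"ry": 0,"rz": 0,"hand": 0},
    {"x": 0,"y": 0,"z": 0,"rx": 0,"ry": 0,"rz": 0,"hand": 0},
  ],
)

```text
clock: 11.12
tcp_pos: [0.6493, 0.0118, 0.0668]
orientation: [0.709, 0.021, -0.029, -0.704]
ft_force: [-6.2, -6.3, -0.2]
finger_gap: 0.0006
```

Request:
servo_tool(
  commands=[
    {"x": 0,"y": 0.08,"z": 0,"rx": 0,"ry": 0,"rz": 0,"hand": 0},
    {"x": 0,"y": 0,"z": 0,"rx": 0,"ry": 0,"rz": 0,"hand": 0},
  ],
)

```text
clock: 11.38
tcp_pos: [0.6491, 0.0137, 0.0667]
orientation: [0.709, 0.021, -0.029, -0.704]
ft_force: [-5.8, -5.2, 0.3]
finger_gap: 0.0006
```

Request:
servo_tool(
  commands=[
    {"x": 0,"y": 0.08,"z": 0,"rx": 0,"ry": 0,"rz": 0,"hand": 0},
    {"x": 0,"y": 0,"z": 0,"rx": 0,"ry": 0,"rz": 0,"hand": 0},
  ],
)

```text
clock: 11.62
tcp_pos: [0.649, 0.0156, 0.0666]
orientation: [0.709, 0.021, -0.029, -0.704]
ft_force: [-5.8, -6.2, -0.3]
finger_gap: 0.0003
```

Request:
servo_tool(
  commands=[
    {"x": 0,"y": 0.08,"z": 0,"rx": 0,"ry": 0,"rz": 0,"hand": 0},
    {"x": 0,"y": 0,"z": 0,"rx": 0,"ry": 0,"rz": 0,"hand": 0},
  ],
)

```text
clock: 11.88
tcp_pos: [0.649, 0.0169, 0.0665]
orientation: [0.71, 0.021, -0.029, -0.704]
ft_force: [-6.7, -6.2, 0.4]
finger_gap: 0.0004
```

Request:
servo_tool(
  commands=[
    {"x": 0,"y": 0.08,"z": 0,"rx": 0,"ry": 0,"rz": 0,"hand": 0},
    {"x": 0,"y": 0,"z": 0,"rx": 0,"ry": 0,"rz": 0,"hand": 0},
  ],
)

```text
clock: 12.12
tcp_pos: [0.649, 0.017, 0.0665]
orientation: [0.71, 0.02, -0.029, -0.703]
ft_force: [-6.1, -8.9, -0.3]
finger_gap: 0.0001
```

```bash
python3 look.py e
```

```text
12.125 [0.649  0.017  0.0665] [-6.1 -8.9 -0.3] 0.0001
jaw az 93.99
lane 0.1976 0.0402
side tcp px [233.2 187.6]
top tcp px [272.8 162.5]
```

View pics/e_side.png

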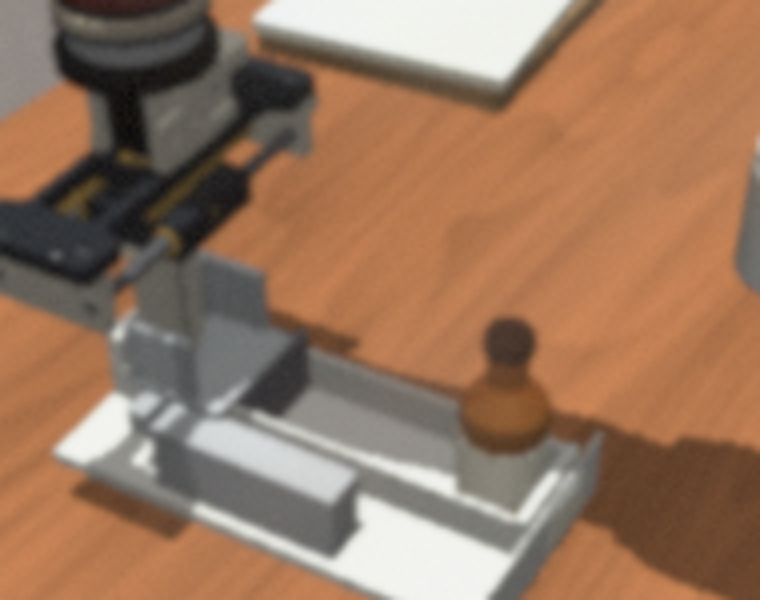

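Request:
servo_tool(
  commands=[
    {"x": -0.1,"y": -0.1,"z": 0,"rx": 0,"ry": 0,"rz": 0,"hand": 0},
    {"x": -0.1,"y": 0,"z": 0,"rx": 0,"ry": 0,"rz": 0,"hand": 0},
    {"x": -0.1,"y": 0,"z": 0,"rx": 0,"ry": 0,"rz": 0,"hand": 0},
    {"x": 0,"y": 0,"z": 0,"rx": 0,"ry": 0,"rz": 0,"hand": 0},
  ],
)

```text
clock: 12.72
tcp_pos: [0.6442, 0.0166, 0.0667]
orientation: [0.709, 0.023, -0.027, -0.704]
ft_force: [-1.0, -6.9, -3.8]
finger_gap: 0.0005
```

Request:
servo_tool(
  commands=[
    {"x": -0.1,"y": -0.1,"z": 0,"rx": 0,"ry": 0,"rz": 0,"hand": 0},
    {"x": -0.1,"y": 0,"z": 0,"rx": 0,"ry": 0,"rz": 0,"hand": 0},
    {"x": 0,"y": 0,"z": 0,"rx": 0,"ry": 0,"rz": 0,"hand": 0},
  ],
)

```text
clock: 13.1
tcp_pos: [0.6429, 0.0167, 0.0686]
orientation: [0.708, 0.027, -0.024, -0.705]
ft_force: [2.0, -5.9, -3.0]
finger_gap: 0.0002
```

Request:
servo_tool(
  commands=[
    {"x": -0.05,"y": -0.15,"z": 0,"rx": 0,"ry": 0,"rz": 0,"hand": 0},
    {"x": 0,"y": -0.15,"z": 0,"rx": 0,"ry": 0,"rz": 0,"hand": 0},
    {"x": 0,"y": -0.15,"z": 0,"rx": 0,"ry": 0,"rz": 0,"hand": 0},
    {"x": 0,"y": 0,"z": 0,"rx": 0,"ry": 0,"rz": 0,"hand": 0},
  ],
)

```text
clock: 13.6
tcp_pos: [0.6401, 0.0093, 0.0688]
orientation: [-0.706, -0.026, 0.026, 0.707]
ft_force: [-0.3, -0.3, 0.2]
finger_gap: 0.0006
```

```bash
python3 look.py f
```

```text
13.6 [0.6401 0.0093 0.0688] [-0.3 -0.3  0.2] 0.0006
jaw az 94.23
lane 0.1882 0.0332
side tcp px [238.7 186.3]
top tcp px [276.  165.8]
```

View pics/f_side.png

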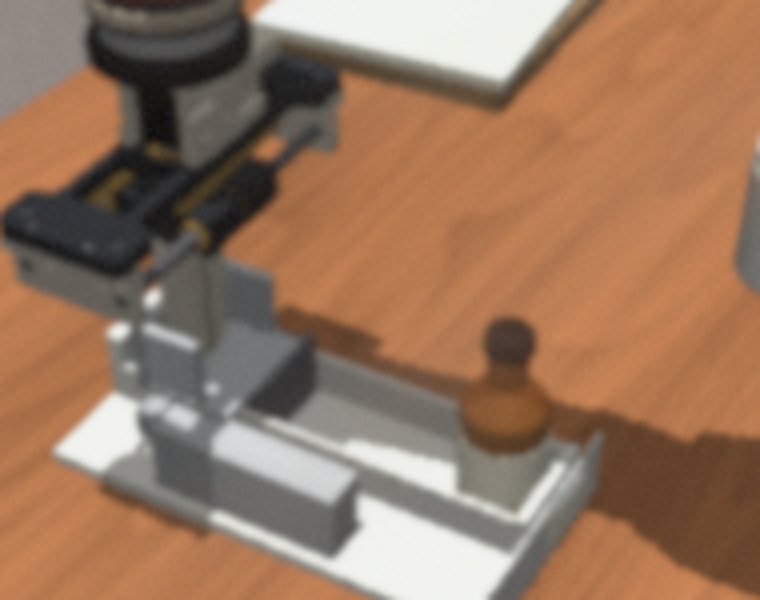

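Request:
servo_tool(
  commands=[
    {"x": 0,"y": 0,"z": 0.5,"rx": 0,"ry": 0,"rz": 0,"hand": 0},
    {"x": 0,"y": 0,"z": 1,"rx": 0,"ry": 0,"rz": 0,"hand": 0},
    {"x": 0,"y": 0,"z": 1,"rx": 0,"ry": 0,"rz": 0,"hand": 0},
    {"x": 0,"y": 0,"z": 1,"rx": 0,"ry": 0,"rz": 0,"hand": 0.1},
    {"x": 0,"y": 0,"z": 1,"rx": 0,"ry": 0,"rz": 0,"hand": 0.5},
    {"x": 0,"y": 0.5,"z": 1,"rx": 0,"ry": 0,"rz": 0,"hand": 0.9},
    {"x": -0.6,"y": 1,"z": 0.5,"rx": 0,"ry": 0,"rz": 0,"hand": 0.9},
    {"x": -0.8,"y": 1,"z": 0,"rx": 0,"ry": 0,"rz": 0,"hand": 0.9},
    {"x": -0.9,"y": 1,"z": 0,"rx": 0,"ry": 0,"rz": 0,"hand": 0.9},
    {"x": -0.9,"y": 1,"z": 0,"rx": 0,"ry": 0,"rz": 0,"hand": 0.9},
    {"x": -0.9,"y": 1,"z": 0,"rx": 0,"ry": 0,"rz": 0,"hand": 0.9},
  ],
)

```text
clock: 15.08
tcp_pos: [0.5369, 0.1478, 0.2197]
orientation: [-0.706, -0.027, 0.026, 0.707]
ft_force: [0.4, -0.1, 0.3]
finger_gap: 0.0748
```

```bash
python3 look.py g; python3 - <<'E'
from h import *
for n,uv,z in(('g1',(135,256),.115),('g2',(164.5,277),.115),('flask',(146,191),.11)): print(n,ray('top',uv,z).round(3))
for n,uv,z in(('g1',(211.5,349.5),.115),('g2',(270,331),.115),('flask',(146,289),.11)): print(n,ray('side',uv,z).round(3))
E
```

```text
15.075 [0.5369 0.1478 0.2197] [ 0.4 -0.1  0.3] 0.0748
jaw az 94.25
lane 0.0956 0.179
side tcp px [226.1 182.3]
top tcp px [207.2 197.6]
g1 [[0.423 0.325 0.115]]
g2 [[0.376 0.258 0.115]]
flask [[0.571 0.308 0.11 ]]
g1 [[0.419 0.331 0.115]]
g2 [[0.372 0.265 0.115]]
flask [[0.568 0.313 0.11 ]]
```

View pics/g_side_full.png

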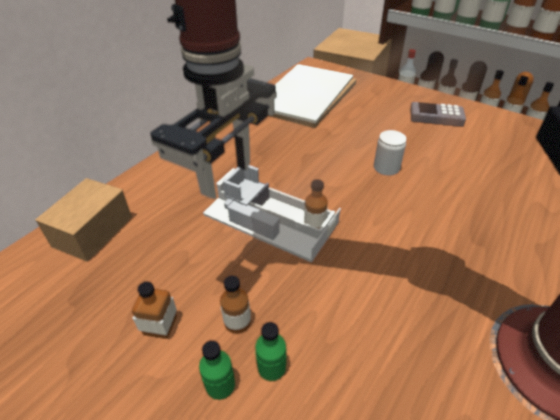

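View pics/g_top_full.png

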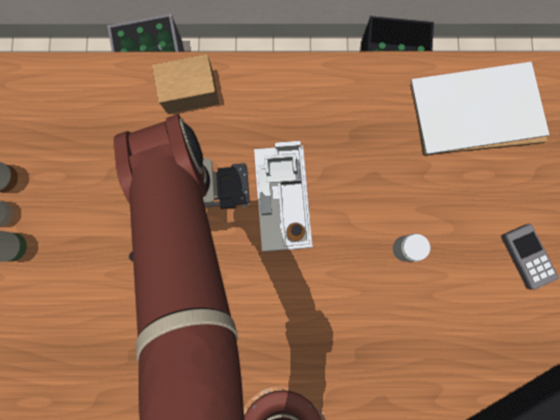

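Request:
servo_tool(
  commands=[
    {"x": -0.7,"y": 0.85,"z": 0,"rx": 0,"ry": 0,"rz": 0,"hand": 0.9},
    {"x": -0.7,"y": 0.85,"z": 0,"rx": 0,"ry": 0,"rz": 0,"hand": 0.9},
    {"x": -0.7,"y": 0.85,"z": 0,"rx": 0,"ry": 0,"rz": 0,"hand": 0.9},
    {"x": -0.6,"y": 0.7,"z": -0.5,"rx": 0,"ry": 0,"rz": 0,"hand": 0.9},
    {"x": 0,"y": 0,"z": -1,"rx": 0,"ry": 0,"rz": 0,"hand": 0.9},
    {"x": 0,"y": 0,"z": -1,"rx": 0,"ry": 0,"rz": 0,"hand": 0.9},
    {"x": 0,"y": 0,"z": -0.5,"rx": 0,"ry": 0,"rz": 0,"hand": 0.9},
    {"x": 0,"y": 0,"z": 0,"rx": 0,"ry": 0,"rz": 0,"hand": 0.9},
  ],
)

```text
clock: 16.18
tcp_pos: [0.4703, 0.2273, 0.1434]
orientation: [0.707, 0.026, -0.026, -0.706]
ft_force: [-0.3, 0.2, 0.3]
finger_gap: 0.0837
```

```bash
cat > look2.py <<'E'
import sys
from look import look
look(sys.argv[1],{'side':(130,200,190,150)})
E
python3 look2.py h
```

```text
16.175 [0.4703 0.2273 0.1434] [-0.3  0.2  0.3] 0.0837
jaw az 94.19
lane 0.0352 0.2633
side tcp px [230.5 267.4]
```

View pics/h_side.png

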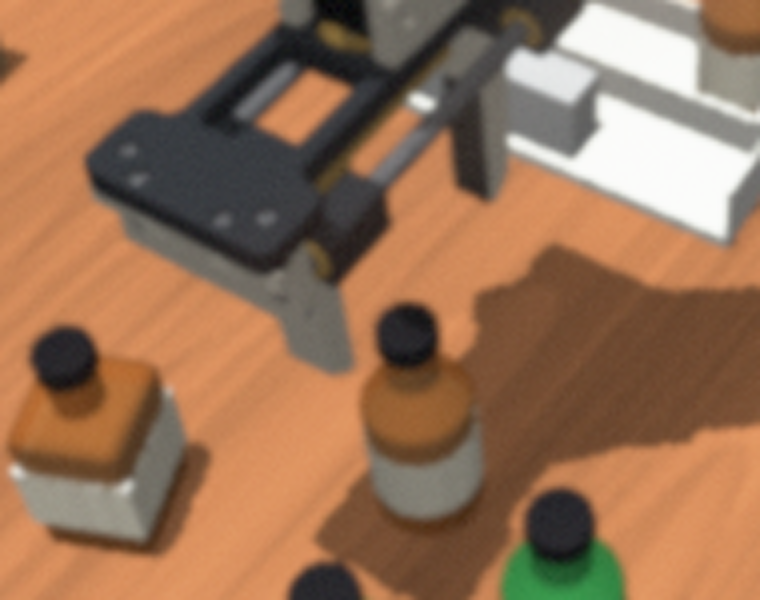

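```bash
python3 - <<'E'
from h import *
print(ray('side',(231.8,282.8),.109),ray('top',(179.75,234.75),.114))
# bottom ellipse: base bottom edge in side crop ~ (425,525): nearest point of the base circle
for x,y in((.467,.232),(.4685,.23),(.466,.230),(.468,.2275)):
    th=np.linspace(0,2*np.pi,60)
    b=(proj('side',np.c_[x+.023*np.cos(th),y+.023*np.sin(th),0*th])-[130,200])*4; t=(proj('side',np.c_[x+.0125*np.cos(th),y+.0125*np.sin(th),.115+0*th])-[130,200])*4
    m=(proj('side',np.c_[x+.023*np.cos(th),y+.023*np.sin(th),.07+0*th])-[130,200])*4
    print(x,y,'base',b.min(0).round(),b.max(0).round(),'cap',t.min(0).round(),t.max(0).round(),'shoulder',m.min(0).round(),m.max(0).round())
E
```

```text
[[0.4700338  0.22955955 0.109     ]] [[0.47009036 0.22675561 0.114     ]]
0.467 0.232 base [378. 448.] [487. 543.] cap [374. 303.] [441. 357.] shoulder [360. 351.] [476. 449.]
0.4685 0.23 base [378. 443.] [487. 538.] cap [375. 298.] [441. 351.] shoulder [360. 346.] [477. 444.]
0.466 0.23 base [383. 445.] [491. 541.] cap [380. 301.] [447. 355.] shoulder [365. 349.] [481. 447.]
0.468 0.2275 base [383. 439.] [491. 534.] cap [380. 294.] [447. 348.] shoulder [365. 342.] [481. 440.]
```

Request:
servo_tool(
  commands=[
    {"x": -0.03,"y": 0.04,"z": -0.6,"rx": 0,"ry": 0,"rz": 0,"hand": 0.9},
    {"x": 0,"y": 0,"z": -0.8,"rx": 0,"ry": 0,"rz": 0,"hand": 0.9},
    {"x": 0,"y": 0,"z": -0.8,"rx": 0,"ry": 0,"rz": 0,"hand": 0.9},
    {"x": 0,"y": 0,"z": -0.8,"rx": 0,"ry": 0,"rz": 0,"hand": 0.9},
    {"x": 0,"y": 0,"z": -0.6,"rx": 0,"ry": 0,"rz": 0,"hand": 0.9},
    {"x": 0,"y": 0,"z": -0.4,"rx": 0,"ry": 0,"rz": 0,"hand": 0.9},
    {"x": 0,"y": 0,"z": 0,"rx": 0,"ry": 0,"rz": 0,"hand": 0.7},
    {"x": 0,"y": 0,"z": 0,"rx": 0,"ry": 0,"rz": 0,"hand": 0.7},
  ],
)

```text
clock: 17.23
tcp_pos: [0.4698, 0.2291, 0.0441]
orientation: [-0.706, -0.026, 0.026, 0.707]
ft_force: [-0.3, -0.1, 0.8]
finger_gap: 0.0687
```

```bash
python3 look2.py i
```

```text
17.225 [0.4698 0.2291 0.0441] [-0.3 -0.1  0.8] 0.0687
jaw az 94.23
lane 0.0347 0.2651
side tcp px [235.7 306.9]
```

View pics/i_side.png

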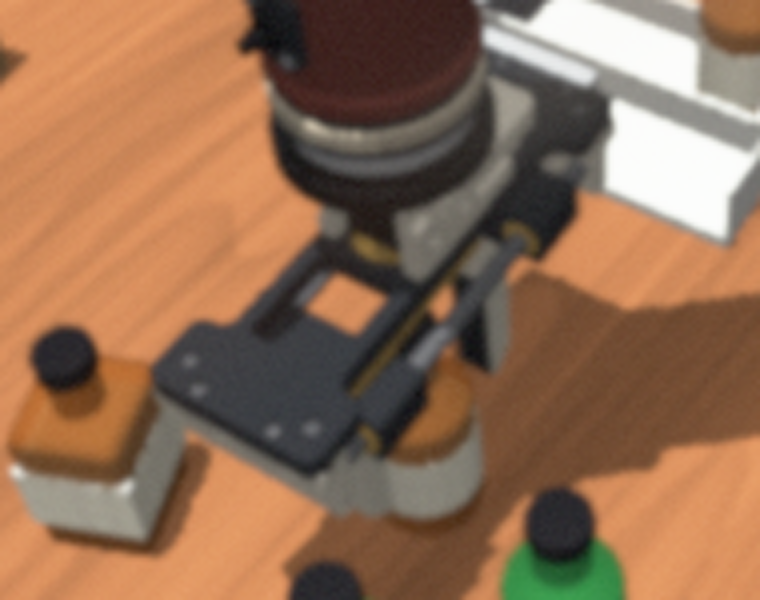

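Request:
servo_tool(
  commands=[
    {"x": 0,"y": 0,"z": -0.08,"rx": 0,"ry": 0,"rz": 0,"hand": 0.6},
    {"x": 0,"y": 0,"z": 0,"rx": 0,"ry": 0,"rz": 0,"hand": 0.55},
    {"x": 0,"y": 0,"z": 0,"rx": 0,"ry": 0,"rz": 0,"hand": 0.5},
    {"x": 0,"y": 0,"z": 0,"rx": 0,"ry": 0,"rz": 0,"hand": 0.4},
    {"x": 0,"y": 0,"z": 0,"rx": 0,"ry": 0,"rz": 0,"hand": 0.2},
    {"x": 0,"y": 0,"z": 0,"rx": 0,"ry": 0,"rz": 0,"hand": 0},
    {"x": 0,"y": 0,"z": 0,"rx": 0,"ry": 0,"rz": 0,"hand": 0},
  ],
)

```text
clock: 18.15
tcp_pos: [0.4696, 0.2307, 0.0421]
orientation: [-0.706, -0.027, 0.026, 0.707]
ft_force: [-1.6, 4.9, 4.2]
finger_gap: 0.0455
```

Request:
servo_tool(
  commands=[
    {"x": 0,"y": 0,"z": 0.1,"rx": 0,"ry": 0,"rz": 0,"hand": 0},
    {"x": 0,"y": 0,"z": 0.4,"rx": 0,"ry": 0,"rz": 0,"hand": 0},
    {"x": 0,"y": 0,"z": 0.5,"rx": 0,"ry": 0,"rz": 0,"hand": 0},
    {"x": 0,"y": 0,"z": 0.5,"rx": 0,"ry": 0,"rz": 0,"hand": 0},
    {"x": 0,"y": 0,"z": 0.5,"rx": 0,"ry": 0,"rz": 0,"hand": 0},
    {"x": 0,"y": 0,"z": 0.5,"rx": 0,"ry": 0,"rz": 0,"hand": 0},
    {"x": 0,"y": 0,"z": 0.5,"rx": 0,"ry": 0,"rz": 0,"hand": 0},
    {"x": 0,"y": 0,"z": 0,"rx": 0,"ry": 0,"rz": 0,"hand": 0},
  ],
)

```text
clock: 19.15
tcp_pos: [0.4701, 0.2293, 0.1178]
orientation: [-0.706, -0.027, 0.025, 0.707]
ft_force: [0.7, -0.1, -2.9]
finger_gap: 0.0454
```

```bash
python3 look2.py j
```

```text
19.15 [0.4701 0.2293 0.1178] [ 0.7 -0.1 -2.9] 0.0454
jaw az 94.23
lane 0.035 0.2652
side tcp px [231.4 279.1]
```

View pics/j_side.png

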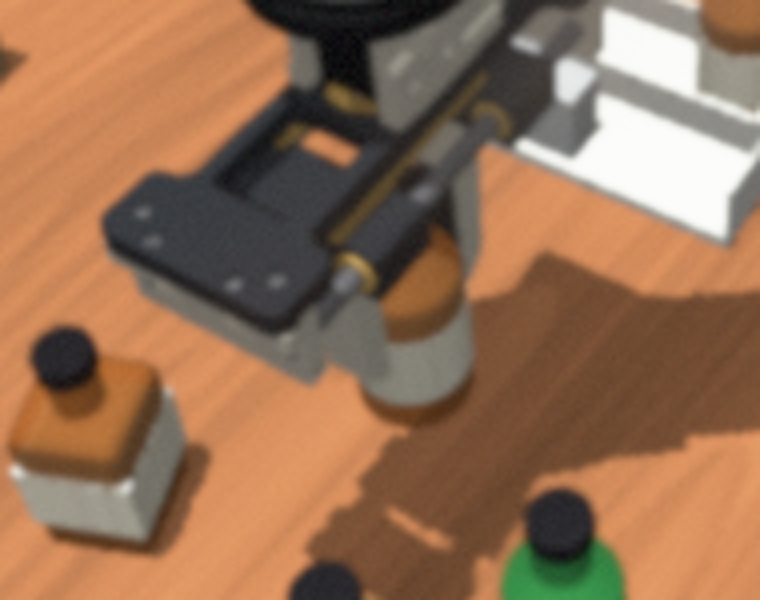

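Request:
servo_tool(
  commands=[
    {"x": 0.1,"y": -0.4,"z": 0.3,"rx": 0,"ry": 0,"rz": 0,"hand": 0},
    {"x": 0.2,"y": -0.7,"z": 0.4,"rx": 0,"ry": 0,"rz": 0,"hand": 0},
    {"x": 0.26,"y": -0.9,"z": 0,"rx": 0,"ry": 0,"rz": 0,"hand": 0},
    {"x": 0.26,"y": -0.9,"z": 0,"rx": 0,"ry": 0,"rz": 0,"hand": 0},
    {"x": 0.26,"y": -0.9,"z": 0,"rx": 0,"ry": 0,"rz": 0,"hand": 0},
    {"x": 0.26,"y": -0.9,"z": 0,"rx": 0,"ry": 0,"rz": 0,"hand": 0},
    {"x": 0.26,"y": -0.9,"z": 0,"rx": 0,"ry": 0,"rz": 0,"hand": 0},
    {"x": 0.26,"y": -0.9,"z": 0,"rx": 0,"ry": 0,"rz": 0,"hand": 0},
    {"x": 0.26,"y": -0.9,"z": 0,"rx": 0,"ry": 0,"rz": 0,"hand": 0},
    {"x": 0.26,"y": -0.9,"z": 0,"rx": 0,"ry": 0,"rz": 0,"hand": 0},
    {"x": 0.26,"y": -0.9,"z": 0,"rx": 0,"ry": 0,"rz": 0,"hand": 0},
    {"x": 0.2,"y": -0.7,"z": 0,"rx": 0,"ry": 0,"rz": 0,"hand": 0},
    {"x": 0,"y": -0.53,"z": 0,"rx": 0,"ry": 0,"rz": 0,"hand": 0},
    {"x": 0,"y": 0,"z": 0,"rx": 0,"ry": 0,"rz": 0,"hand": 0},
  ],
)

```text
clock: 20.95
tcp_pos: [0.5399, -0.0334, 0.1341]
orientation: [0.707, 0.025, -0.025, -0.706]
ft_force: [0.4, 1.2, -2.6]
finger_gap: 0.0456
```

```bash
python3 look.py k
```

```text
20.95 [ 0.5399 -0.0334  0.1341] [ 0.4  1.2 -2.6] 0.0456
jaw az 94.09
lane 0.0851 -0.0019
side tcp px [290.1 167.3]
top tcp px [295.1 202.4]
```

View pics/k_side.png

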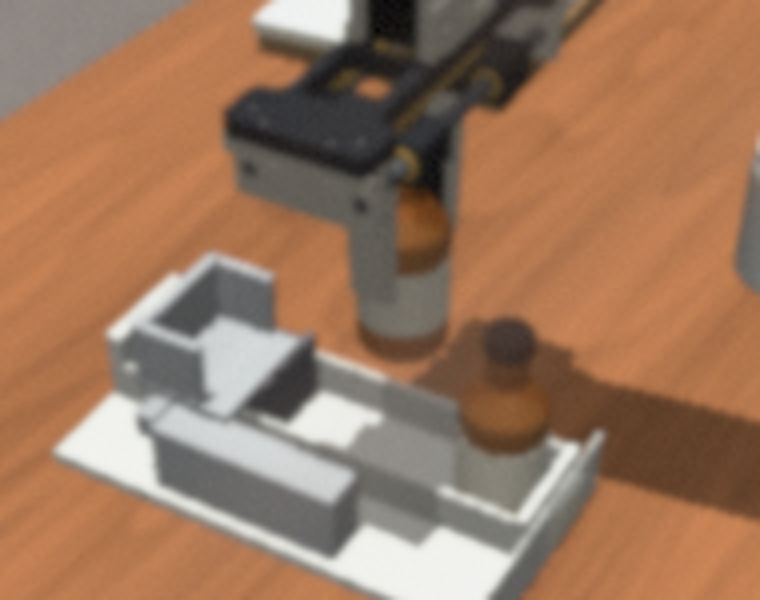

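```bash
python3 - <<'E'
from h import *
th=np.linspace(0,2*np.pi,90)
for x,y in((.5399,-.0334),(.538,-.0334),(.5399,-.0304)):
    b=(proj('side',np.c_[x+.023*np.cos(th),y+.023*np.sin(th),.092+0*th])-[190,100])*4;print(x,y,b.min(0).round(),b.max(0).round())
im=cv2.imread('pics/k_side.png')
ps=np.array([.45347,-.03581,.0735]);pc=np.load('lane.npy')
for p,col in((ps,(0,255,0)),(pc,(0,0,255))):
    for a,b in (((0,28,33),(240,28,33)),((0,-28,33),(240,-28,33)),((0,-28,8),(240,-28,8)),((0,-28,35),(0,28,35)),((240,-32,52),(240,32,52)),((76,54,50),(186,54,50)),((76,80,50),(186,80,50)),((186,80,50),(186,54,50)),((76,80,50),(76,54,50))):
        q=(proj('side',L2W(p,np.array([a,b])*1e-3))-[190,100]+.5)*4-.5
        cv2.line(im,*[tuple(int(round(v)) for v in k) for k in q],col,1)
cv2.imwrite('pics/k_ov.png',im)
E
```

```text
0.5399 -0.0334 [354. 308.] [446. 366.]
0.538 -0.0334 [357. 309.] [449. 368.]
0.5399 -0.0304 [351. 311.] [442. 370.]
```

View pics/k_ov.png

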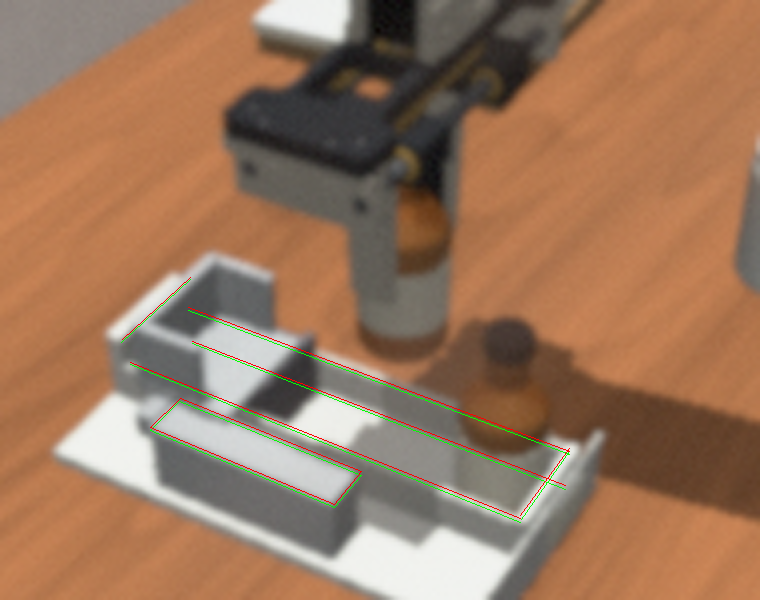

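Request:
servo_tool(
  commands=[
    {"x": 0.03,"y": 0.14,"z": -0.3,"rx": 0,"ry": 0,"rz": 0,"hand": 0},
    {"x": 0,"y": 0,"z": -0.5,"rx": 0,"ry": 0,"rz": 0,"hand": 0},
    {"x": 0,"y": 0,"z": -0.5,"rx": 0,"ry": 0,"rz": 0,"hand": 0},
    {"x": 0,"y": 0,"z": -0.5,"rx": 0,"ry": 0,"rz": 0,"hand": 0},
    {"x": 0,"y": 0,"z": -0.2,"rx": 0,"ry": 0,"rz": 0,"hand": 0},
    {"x": 0,"y": 0,"z": 0,"rx": 0,"ry": 0,"rz": 0,"hand": 0},
  ],
)

```text
clock: 21.8
tcp_pos: [0.5408, -0.0284, 0.0836]
orientation: [0.707, 0.026, -0.026, -0.707]
ft_force: [0.5, 0.3, -2.4]
finger_gap: 0.0452
```

```bash
python3 look.py l
```

```text
21.8 [ 0.5408 -0.0284  0.0836] [ 0.5  0.3 -2.4] 0.0452
jaw az 94.23
lane 0.0864 0.003
side tcp px [288.2 188.5]
top tcp px [292.1 205.4]
```

View pics/l_side.png

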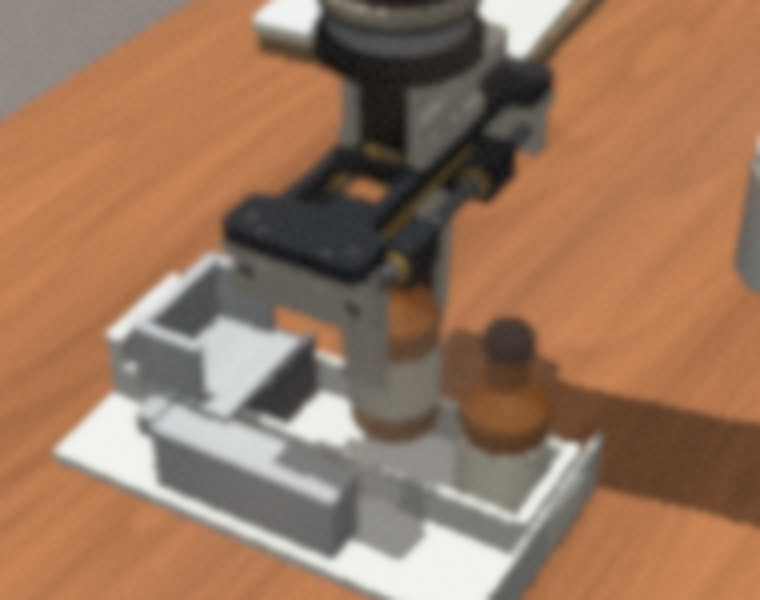

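Request:
servo_tool(
  commands=[
    {"x": 0,"y": -0.08,"z": 0,"rx": 0,"ry": 0,"rz": 0,"hand": 0},
    {"x": 0,"y": 0,"z": -0.3,"rx": 0,"ry": 0,"rz": 0,"hand": 0},
    {"x": 0,"y": 0,"z": -0.3,"rx": 0,"ry": 0,"rz": 0,"hand": 0},
    {"x": 0,"y": 0,"z": -0.3,"rx": 0,"ry": 0,"rz": 0,"hand": 0},
    {"x": 0,"y": 0,"z": -0.2,"rx": 0,"ry": 0,"rz": 0,"hand": 0},
    {"x": 0,"y": 0,"z": 0,"rx": 0,"ry": 0,"rz": 0,"hand": 0},
  ],
)

```text
clock: 22.65
tcp_pos: [0.5407, -0.0303, 0.056]
orientation: [-0.707, -0.026, 0.027, 0.707]
ft_force: [-0.0, -0.2, -1.5]
finger_gap: 0.0457
```

```bash
python3 look.py m
```

```text
22.65 [ 0.5407 -0.0303  0.056 ] [-0.  -0.2 -1.5] 0.0457
jaw az 94.23
lane 0.0861 0.0011
side tcp px [288.7 198.3]
top tcp px [292.4 207.1]
```

View pics/m_side.png

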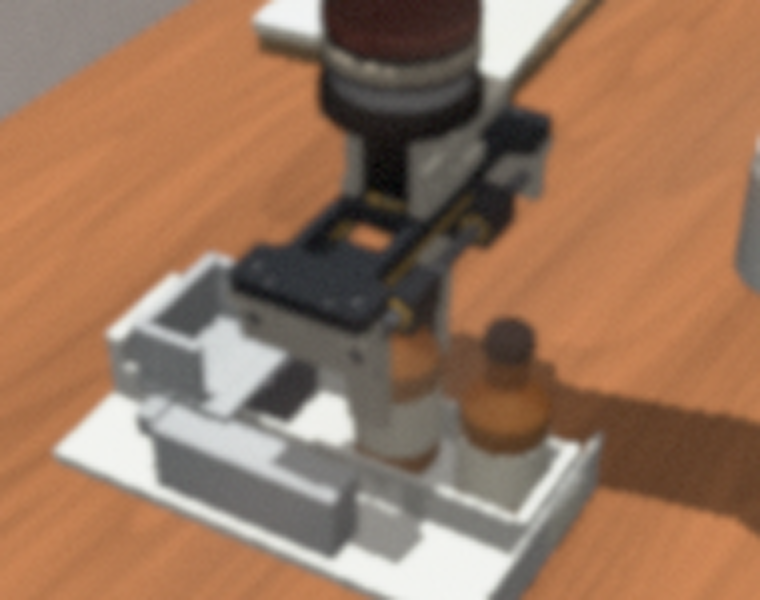

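Request:
servo_tool(
  commands=[
    {"x": 0,"y": 0,"z": -0.1,"rx": 0,"ry": 0,"rz": 0,"hand": 0},
    {"x": 0,"y": 0,"z": -0.08,"rx": 0,"ry": 0,"rz": 0,"hand": 0},
    {"x": 0,"y": 0,"z": 0,"rx": 0,"ry": 0,"rz": 0,"hand": 0},
  ],
)

```text
clock: 23.12
tcp_pos: [0.5409, -0.0303, 0.052]
orientation: [0.707, 0.026, -0.026, -0.707]
ft_force: [-0.5, -0.3, -3.3]
finger_gap: 0.0457
```

Request:
servo_tool(
  commands=[
    {"x": 0,"y": 0,"z": -0.04,"rx": 0,"ry": 0,"rz": 0,"hand": 0},
    {"x": 0,"y": 0,"z": 0,"rx": 0,"ry": 0,"rz": 0,"hand": 0},
  ],
)

```text
clock: 23.38
tcp_pos: [0.541, -0.0304, 0.0511]
orientation: [0.707, 0.026, -0.026, -0.707]
ft_force: [0.3, -0.4, -2.1]
finger_gap: 0.0455
```

Request:
servo_tool(
  commands=[
    {"x": 0,"y": 0,"z": -0.04,"rx": 0,"ry": 0,"rz": 0,"hand": 0},
    {"x": 0,"y": 0,"z": 0,"rx": 0,"ry": 0,"rz": 0,"hand": 0},
  ],
)

```text
clock: 23.62
tcp_pos: [0.5412, -0.0304, 0.0502]
orientation: [0.707, 0.026, -0.026, -0.707]
ft_force: [-0.1, -0.0, -1.5]
finger_gap: 0.0455
```

Request:
servo_tool(
  commands=[
    {"x": 0,"y": 0,"z": -0.03,"rx": 0,"ry": 0,"rz": 0,"hand": 0},
    {"x": 0,"y": 0,"z": 0,"rx": 0,"ry": 0,"rz": 0,"hand": 0},
  ],
)

```text
clock: 23.88
tcp_pos: [0.5413, -0.0303, 0.0501]
orientation: [0.707, 0.026, -0.026, -0.707]
ft_force: [-2.3, 0.6, 4.9]
finger_gap: 0.0458
```

Request:
servo_tool(
  commands=[
    {"x": 0,"y": 0,"z": 0,"rx": 0,"ry": 0,"rz": 0,"hand": 0.5},
    {"x": 0,"y": 0,"z": 0,"rx": 0,"ry": 0,"rz": 0,"hand": 0.53},
    {"x": 0,"y": 0,"z": 0,"rx": 0,"ry": 0,"rz": 0,"hand": 0.56},
    {"x": 0,"y": 0,"z": 0,"rx": 0,"ry": 0,"rz": 0,"hand": 0.6},
    {"x": 0,"y": 0,"z": 0,"rx": 0,"ry": 0,"rz": 0,"hand": 0.62},
    {"x": 0,"y": 0,"z": 0,"rx": 0,"ry": 0,"rz": 0,"hand": 0.62},
  ],
)

```text
clock: 24.62
tcp_pos: [0.5411, -0.0304, 0.0494]
orientation: [0.707, 0.026, -0.026, -0.707]
ft_force: [-0.2, -0.0, 0.5]
finger_gap: 0.0575
```

```bash
python3 look.py n
```

```text
24.625 [ 0.5411 -0.0304  0.0494] [-0.2 -0.   0.5] 0.0575
jaw az 94.23
lane 0.0865 0.001
side tcp px [288.5 200.6]
top tcp px [292.4 207.4]
```

View pics/n_side.png

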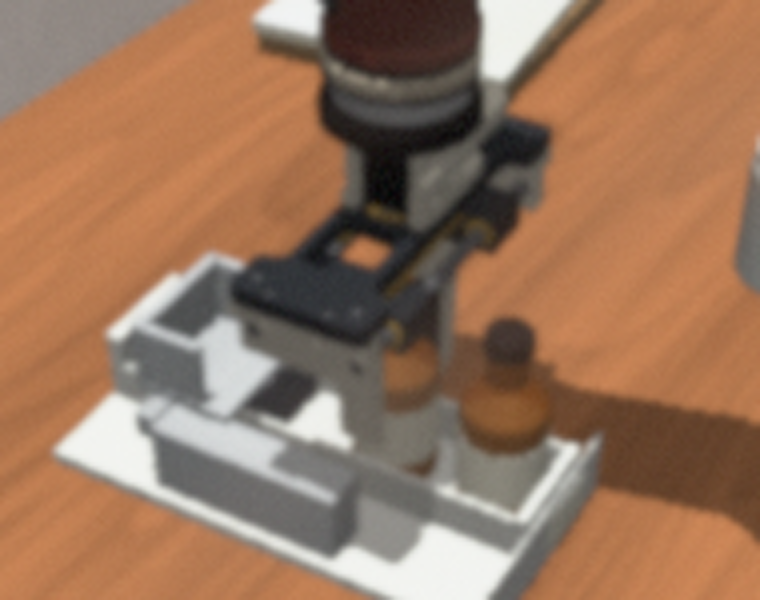

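Request:
servo_tool(
  commands=[
    {"x": 0,"y": 0,"z": 0.2,"rx": 0,"ry": 0,"rz": 0,"hand": 0.62},
    {"x": 0,"y": 0,"z": 0.4,"rx": 0,"ry": 0,"rz": 0,"hand": 0.64},
    {"x": 0,"y": 0,"z": 0.5,"rx": 0,"ry": 0,"rz": 0,"hand": 0.66},
    {"x": 0,"y": 0,"z": 0.7,"rx": 0,"ry": 0,"rz": 0,"hand": 0.66},
    {"x": 0,"y": 0,"z": 1,"rx": 0,"ry": 0,"rz": 0,"hand": 0.66},
    {"x": 0,"y": 0,"z": 1,"rx": 0,"ry": 0,"rz": 0,"hand": 0.66},
    {"x": 0,"y": 0,"z": 1,"rx": 0,"ry": 0,"rz": 0,"hand": 0.66},
    {"x": 0,"y": 0,"z": 0.8,"rx": 0,"ry": 0,"rz": 0,"hand": 0.6},
    {"x": 0,"y": 0,"z": 0,"rx": 0,"ry": 0,"rz": 0,"hand": 0.3},
  ],
)

```text
clock: 25.85
tcp_pos: [0.5422, -0.0304, 0.1916]
orientation: [0.707, 0.028, -0.024, -0.706]
ft_force: [0.5, 0.3, 0.0]
finger_gap: 0.0497
```

Request:
servo_tool(
  commands=[
    {"x": 0.8,"y": 0.2,"z": 0,"rx": 0,"ry": 0,"rz": 0,"hand": 0},
    {"x": 0.8,"y": 0.3,"z": 0,"rx": 0,"ry": 0,"rz": 0,"hand": 0},
    {"x": 0.8,"y": 0.3,"z": 0,"rx": 0,"ry": 0,"rz": 0,"hand": 0},
    {"x": 0.8,"y": 0.25,"z": 0,"rx": 0,"ry": 0,"rz": 0,"hand": 0},
    {"x": 0.68,"y": 0.2,"z": -0.3,"rx": 0,"ry": 0,"rz": 0,"hand": 0},
    {"x": 0,"y": 0,"z": -0.7,"rx": 0,"ry": 0,"rz": 0,"hand": 0},
    {"x": 0,"y": 0,"z": -0.7,"rx": 0,"ry": 0,"rz": 0,"hand": 0},
    {"x": 0,"y": 0,"z": -0.5,"rx": 0,"ry": 0,"rz": 0,"hand": 0},
    {"x": 0,"y": 0,"z": 0,"rx": 0,"ry": 0,"rz": 0,"hand": 0},
  ],
)

```text
clock: 26.98
tcp_pos: [0.637, 0.0007, 0.133]
orientation: [0.707, 0.025, -0.027, -0.707]
ft_force: [-0.8, 0.1, -0.1]
finger_gap: 0.0006
```

```bash
python3 look.py o
```

```text
26.975 [0.637  0.0007 0.133 ] [-0.8  0.1 -0.1] 0.0006
jaw az 94.23
lane 0.1844 0.0249
side tcp px [240.2 159.8]
top tcp px [279.7 160.2]
```

View pics/o_side.png

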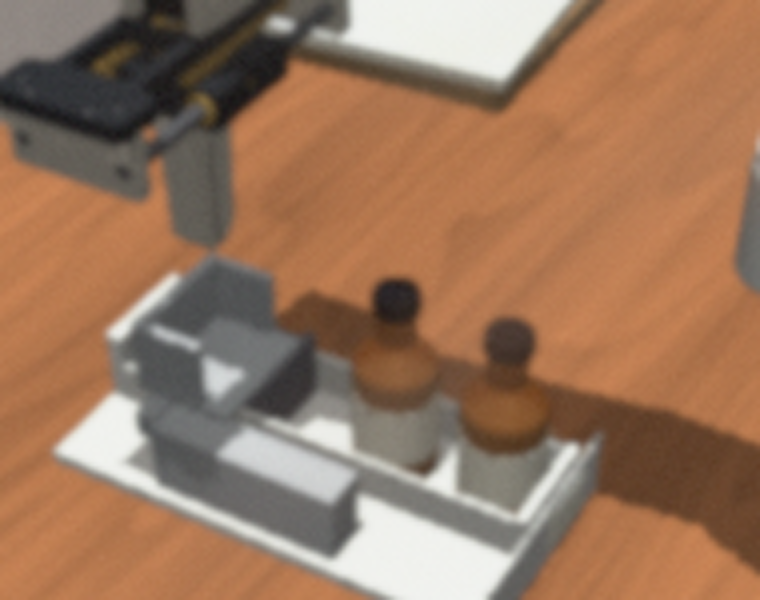

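Request:
servo_tool(
  commands=[
    {"x": 0,"y": 0,"z": -0.6,"rx": 0,"ry": 0,"rz": 0,"hand": 0},
    {"x": 0,"y": 0,"z": -0.7,"rx": 0,"ry": 0,"rz": 0,"hand": 0},
    {"x": 0,"y": 0,"z": -0.7,"rx": 0,"ry": 0,"rz": 0,"hand": 0},
    {"x": 0,"y": 0,"z": -0.6,"rx": 0,"ry": 0,"rz": 0,"hand": 0},
    {"x": 0,"y": 0,"z": 0,"rx": 0,"ry": 0,"rz": 0,"hand": 0},
  ],
)

```text
clock: 27.7
tcp_pos: [0.6368, 0.0009, 0.0674]
orientation: [0.707, 0.025, -0.027, -0.707]
ft_force: [-0.0, -0.0, 1.1]
finger_gap: 0.0002
```

Request:
servo_tool(
  commands=[
    {"x": 0.12,"y": 0.01,"z": 0,"rx": 0,"ry": 0,"rz": 0,"hand": 0},
    {"x": 0.12,"y": 0.01,"z": 0,"rx": 0,"ry": 0,"rz": 0,"hand": 0},
    {"x": 0.08,"y": 0,"z": 0,"rx": 0,"ry": 0,"rz": 0,"hand": 0},
    {"x": 0,"y": 0,"z": 0,"rx": 0,"ry": 0,"rz": 0,"hand": 0},
  ],
)

```text
clock: 28.2
tcp_pos: [0.6455, 0.0014, 0.0697]
orientation: [0.707, 0.026, -0.027, -0.707]
ft_force: [-2.4, -0.5, 1.9]
finger_gap: 0.0005
```

Request:
servo_tool(
  commands=[
    {"x": 0.12,"y": 0,"z": 0,"rx": 0,"ry": 0,"rz": 0,"hand": 0},
    {"x": 0.12,"y": 0,"z": 0,"rx": 0,"ry": 0,"rz": 0,"hand": 0},
    {"x": 0,"y": 0,"z": 0,"rx": 0,"ry": 0,"rz": 0,"hand": 0},
  ],
)

```text
clock: 28.58
tcp_pos: [0.6494, 0.0013, 0.0694]
orientation: [0.707, 0.024, -0.028, -0.707]
ft_force: [-7.2, 0.0, 5.9]
finger_gap: 0.0004
```

Request:
servo_tool(
  commands=[
    {"x": 0.06,"y": 0,"z": 0,"rx": 0,"ry": 0,"rz": 0,"hand": 0},
    {"x": 0,"y": 0,"z": 0,"rx": 0,"ry": 0,"rz": 0,"hand": 0},
  ],
)

```text
clock: 28.82
tcp_pos: [0.6507, 0.0013, 0.0694]
orientation: [0.707, 0.024, -0.028, -0.707]
ft_force: [-7.2, 0.2, 6.0]
finger_gap: 0.0002
```

Request:
servo_tool(
  commands=[
    {"x": 0.015,"y": -0.2,"z": 0,"rx": 0,"ry": 0,"rz": 0,"hand": 0},
    {"x": 0.015,"y": -0.2,"z": 0,"rx": 0,"ry": 0,"rz": 0,"hand": 0},
    {"x": 0.015,"y": -0.2,"z": 0,"rx": 0,"ry": 0,"rz": 0,"hand": 0},
    {"x": 0.015,"y": -0.2,"z": 0,"rx": 0,"ry": 0,"rz": 0,"hand": 0},
    {"x": 0,"y": 0,"z": 0,"rx": 0,"ry": 0,"rz": 0,"hand": 0},
  ],
)

```text
clock: 29.45
tcp_pos: [0.6523, -0.0199, 0.0694]
orientation: [0.707, 0.024, -0.028, -0.706]
ft_force: [-6.0, -1.6, 5.1]
finger_gap: 0.0007
```

Request:
servo_tool(
  commands=[
    {"x": 0.015,"y": -0.2,"z": 0,"rx": 0,"ry": 0,"rz": 0,"hand": 0},
    {"x": 0.015,"y": -0.2,"z": 0,"rx": 0,"ry": 0,"rz": 0,"hand": 0},
    {"x": 0.015,"y": -0.2,"z": 0,"rx": 0,"ry": 0,"rz": 0,"hand": 0},
    {"x": 0,"y": 0,"z": 0,"rx": 0,"ry": 0,"rz": 0,"hand": 0},
  ],
)

```text
clock: 29.95
tcp_pos: [0.6519, -0.0306, 0.0679]
orientation: [-0.705, -0.023, 0.03, 0.708]
ft_force: [-7.0, 3.0, 1.5]
finger_gap: 0.0006
```

```bash
python3 look.py p
```

```text
29.95 [ 0.6519 -0.0306  0.0679] [-7.   3.   1.5] 0.0006
jaw az 94.32
lane 0.197 -0.0075
side tcp px [246.2 175. ]
top tcp px [292.4 161.1]
```

View pics/p_side.png

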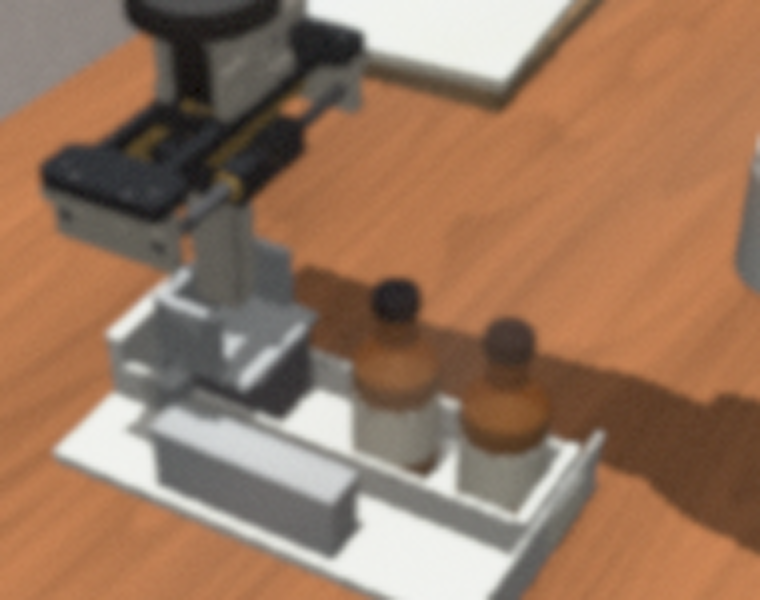

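Request:
servo_tool(
  commands=[
    {"x": 0.03,"y": -0.12,"z": 0,"rx": 0,"ry": 0,"rz": 0,"hand": 0},
    {"x": 0.01,"y": -0.12,"z": 0,"rx": 0,"ry": 0,"rz": 0,"hand": 0},
    {"x": 0,"y": 0,"z": 0,"rx": 0,"ry": 0,"rz": 0,"hand": 0},
  ],
)

```text
clock: 30.42
tcp_pos: [0.6524, -0.0357, 0.0675]
orientation: [-0.705, -0.023, 0.031, 0.708]
ft_force: [-6.4, 4.0, 0.0]
finger_gap: 0.0006
```

Request:
servo_tool(
  commands=[
    {"x": 0.02,"y": -0.1,"z": 0,"rx": 0,"ry": 0,"rz": 0,"hand": 0},
    {"x": 0.01,"y": -0.1,"z": 0,"rx": 0,"ry": 0,"rz": 0,"hand": 0},
    {"x": 0,"y": 0,"z": 0,"rx": 0,"ry": 0,"rz": 0,"hand": 0},
  ],
)

```text
clock: 30.8
tcp_pos: [0.6529, -0.036, 0.0674]
orientation: [-0.703, -0.024, 0.032, 0.711]
ft_force: [-7.5, 9.7, 0.5]
finger_gap: 0.0005
```

```bash
python3 look.py q
```

```text
30.8 [ 0.6529 -0.036   0.0674] [-7.5  9.7  0.5] 0.0005
jaw az 94.48
lane 0.1975 -0.0129
side tcp px [247.4 173.7]
top tcp px [294.6 160.8]
```

View pics/q_side.png

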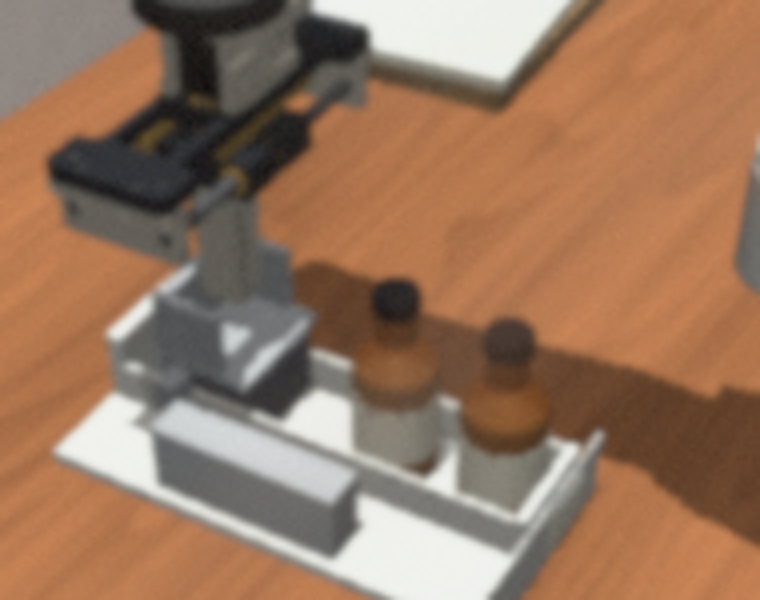

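Request:
servo_tool(
  commands=[
    {"x": 0,"y": 0.15,"z": 0,"rx": 0,"ry": 0,"rz": 0,"hand": 0},
    {"x": -0.08,"y": 0,"z": 0,"rx": 0,"ry": 0,"rz": 0,"hand": 0},
    {"x": -0.08,"y": -0.006,"z": 0,"rx": 0,"ry": 0,"rz": 0,"hand": 0},
    {"x": -0.08,"y": -0.006,"z": 0,"rx": 0,"ry": 0,"rz": 0,"hand": 0},
    {"x": -0.08,"y": -0.006,"z": 0,"rx": 0,"ry": 0,"rz": 0,"hand": 0},
    {"x": 0,"y": 0,"z": 0,"rx": 0,"ry": 0,"rz": 0,"hand": 0},
  ],
)

```text
clock: 31.65
tcp_pos: [0.6449, -0.0364, 0.0675]
orientation: [-0.704, -0.023, 0.031, 0.709]
ft_force: [-7.0, 5.7, 0.6]
finger_gap: 0.0005
```

Request:
servo_tool(
  commands=[
    {"x": -0.1,"y": -0.007,"z": 0,"rx": 0,"ry": 0,"rz": 0,"hand": 0},
    {"x": -0.1,"y": -0.007,"z": 0,"rx": 0,"ry": 0,"rz": 0,"hand": 0},
    {"x": -0.1,"y": -0.007,"z": 0,"rx": 0,"ry": 0,"rz": 0,"hand": 0},
  ],
)

```text
clock: 32.02
tcp_pos: [0.6378, -0.037, 0.0675]
orientation: [-0.704, -0.023, 0.031, 0.709]
ft_force: [-6.9, 5.4, 0.3]
finger_gap: 0.0005
```

```bash
python3 look.py r
```

```text
32.025 [ 0.6378 -0.037   0.0675] [-6.9  5.4  0.3] 0.0005
jaw az 94.39
lane 0.1824 -0.0128
side tcp px [253.2 175.9]
top tcp px [295.  166.8]
```

View pics/r_side.png

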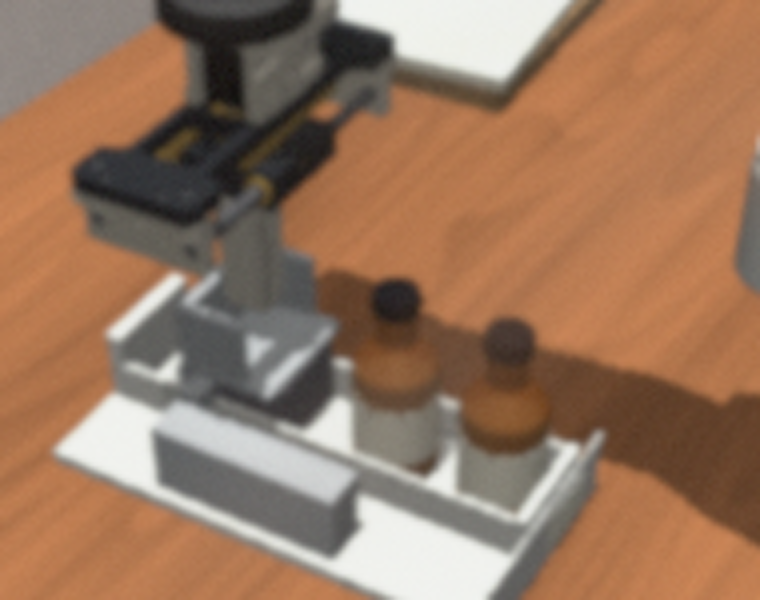

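Request:
servo_tool(
  commands=[
    {"x": -0.1,"y": -0.007,"z": 0,"rx": 0,"ry": 0,"rz": 0,"hand": 0},
    {"x": -0.1,"y": -0.007,"z": 0,"rx": 0,"ry": 0,"rz": 0,"hand": 0},
    {"x": -0.1,"y": -0.007,"z": 0,"rx": 0,"ry": 0,"rz": 0,"hand": 0},
    {"x": -0.1,"y": -0.007,"z": 0,"rx": 0,"ry": 0,"rz": 0,"hand": 0},
    {"x": -0.1,"y": -0.007,"z": 0,"rx": 0,"ry": 0,"rz": 0,"hand": 0},
    {"x": -0.1,"y": -0.007,"z": 0,"rx": 0,"ry": 0,"rz": 0,"hand": 0},
    {"x": -0.1,"y": -0.007,"z": 0,"rx": 0,"ry": 0,"rz": 0,"hand": 0},
    {"x": -0.1,"y": -0.007,"z": 0,"rx": 0,"ry": 0,"rz": 0,"hand": 0},
    {"x": -0.08,"y": -0.007,"z": 0,"rx": 0,"ry": 0,"rz": 0,"hand": 0},
    {"x": -0.08,"y": -0.007,"z": 0,"rx": 0,"ry": 0,"rz": 0,"hand": 0},
    {"x": -0.08,"y": -0.007,"z": 0,"rx": 0,"ry": 0,"rz": 0,"hand": 0},
  ],
)

```text
clock: 33.5
tcp_pos: [0.6117, -0.039, 0.0675]
orientation: [-0.704, -0.023, 0.031, 0.709]
ft_force: [-6.7, 6.2, -1.2]
finger_gap: 0.0005
```

```bash
python3 look.py s
```

```text
33.5 [ 0.6117 -0.039   0.0675] [-6.7  6.2 -1.2] 0.0005
jaw az 94.39
lane 0.1563 -0.0129
side tcp px [263.4 179.6]
top tcp px [296.  177.4]
```

View pics/s_side.png

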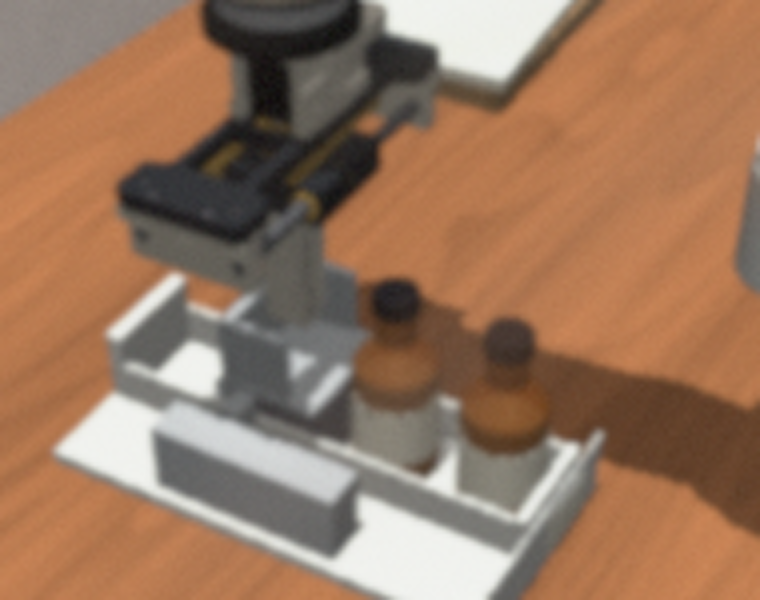

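Request:
servo_tool(
  commands=[
    {"x": -0.06,"y": -0.004,"z": 0,"rx": 0,"ry": 0,"rz": 0,"hand": 0},
    {"x": -0.06,"y": -0.004,"z": 0,"rx": 0,"ry": 0,"rz": 0,"hand": 0},
    {"x": -0.06,"y": -0.004,"z": 0,"rx": 0,"ry": 0,"rz": 0,"hand": 0},
    {"x": -0.06,"y": -0.004,"z": 0,"rx": 0,"ry": 0,"rz": 0,"hand": 0},
    {"x": -0.06,"y": -0.004,"z": 0,"rx": 0,"ry": 0,"rz": 0,"hand": 0},
    {"x": -0.06,"y": -0.004,"z": 0,"rx": 0,"ry": 0,"rz": 0,"hand": 0},
    {"x": 0,"y": 0,"z": 0,"rx": 0,"ry": 0,"rz": 0,"hand": 0},
  ],
)

```text
clock: 34.48
tcp_pos: [0.6038, -0.0397, 0.0675]
orientation: [-0.704, -0.024, 0.03, 0.709]
ft_force: [-4.9, 5.5, -1.8]
finger_gap: 0.0005
```

```bash
python3 look.py t
```

```text
34.475 [ 0.6038 -0.0397  0.0675] [-4.9  5.5 -1.8] 0.0005
jaw az 94.39
lane 0.1483 -0.0129
side tcp px [266.6 180.8]
top tcp px [296.3 180.6]
```

View pics/t_side.png

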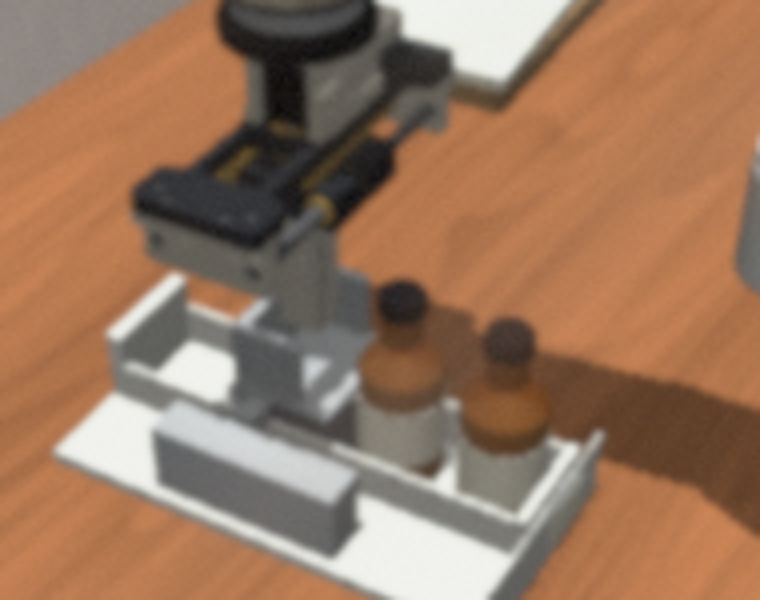

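Request:
servo_tool(
  commands=[
    {"x": -0.06,"y": -0.004,"z": 0,"rx": 0,"ry": 0,"rz": 0,"hand": 0},
    {"x": -0.06,"y": -0.004,"z": 0,"rx": 0,"ry": 0,"rz": 0,"hand": 0},
    {"x": -0.06,"y": -0.004,"z": 0,"rx": 0,"ry": 0,"rz": 0,"hand": 0},
    {"x": -0.06,"y": -0.004,"z": 0,"rx": 0,"ry": 0,"rz": 0,"hand": 0},
    {"x": -0.05,"y": -0.004,"z": 0,"rx": 0,"ry": 0,"rz": 0,"hand": 0},
    {"x": -0.05,"y": -0.004,"z": 0,"rx": 0,"ry": 0,"rz": 0,"hand": 0},
    {"x": 0,"y": 0,"z": 0,"rx": 0,"ry": 0,"rz": 0,"hand": 0},
  ],
)

```text
clock: 35.45
tcp_pos: [0.5953, -0.0404, 0.0676]
orientation: [-0.705, -0.024, 0.03, 0.709]
ft_force: [-4.3, 5.5, -3.1]
finger_gap: 0.0003
```

Request:
servo_tool(
  commands=[
    {"x": -0.05,"y": -0.004,"z": 0,"rx": 0,"ry": 0,"rz": 0,"hand": 0},
    {"x": -0.05,"y": -0.004,"z": 0,"rx": 0,"ry": 0,"rz": 0,"hand": 0},
    {"x": 0,"y": 0,"z": 0,"rx": 0,"ry": 0,"rz": 0,"hand": 0},
  ],
)

```text
clock: 35.83
tcp_pos: [0.5928, -0.0405, 0.0675]
orientation: [-0.704, -0.024, 0.03, 0.709]
ft_force: [-4.3, 4.8, -1.9]
finger_gap: 0.0005
```

```bash
python3 look.py u
```

```text
35.825 [ 0.5928 -0.0405  0.0675] [-4.3  4.8 -1.9] 0.0005
jaw az 94.39
lane 0.1373 -0.013
side tcp px [271.  182.4]
top tcp px [296.7 185. ]
```

View pics/u_side.png

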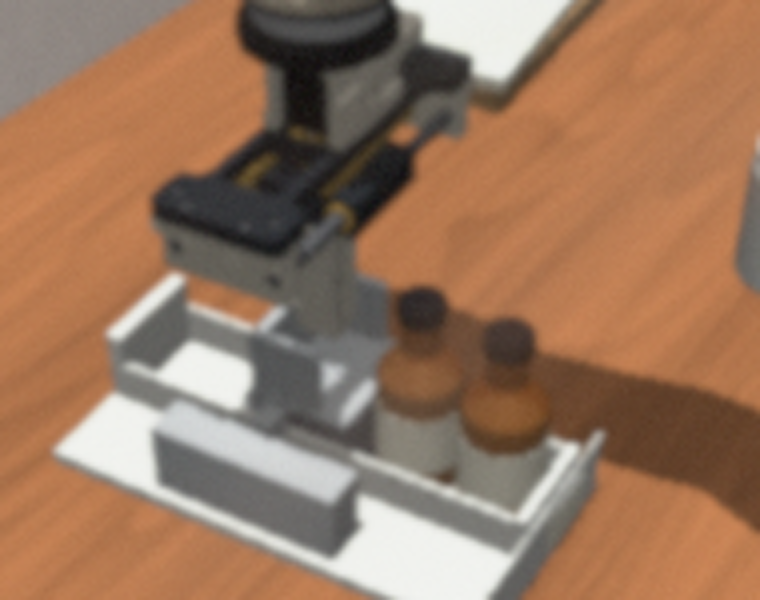

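Request:
servo_tool(
  commands=[
    {"x": -0.04,"y": -0.003,"z": 0,"rx": 0,"ry": 0,"rz": 0,"hand": 0},
    {"x": -0.04,"y": -0.003,"z": 0,"rx": 0,"ry": 0,"rz": 0,"hand": 0},
    {"x": 0,"y": 0,"z": 0,"rx": 0,"ry": 0,"rz": 0,"hand": 0},
  ],
)

```text
clock: 36.3
tcp_pos: [0.5909, -0.0407, 0.0676]
orientation: [-0.705, -0.024, 0.03, 0.709]
ft_force: [-4.7, 5.5, -2.9]
finger_gap: 0.0002
```

Request:
servo_tool(
  commands=[
    {"x": -0.04,"y": 0,"z": 0,"rx": 0,"ry": 0,"rz": 0,"hand": 0},
    {"x": -0.04,"y": 0,"z": 0,"rx": 0,"ry": 0,"rz": 0,"hand": 0},
    {"x": 0,"y": 0,"z": 0,"rx": 0,"ry": 0,"rz": 0,"hand": 0},
  ],
)

```text
clock: 36.67
tcp_pos: [0.5902, -0.0408, 0.0677]
orientation: [-0.705, -0.025, 0.029, 0.709]
ft_force: [-2.6, 5.7, -3.8]
finger_gap: 0.0005
```

Request:
servo_tool(
  commands=[
    {"x": -0.04,"y": 0,"z": 0,"rx": 0,"ry": 0,"rz": 0,"hand": 0},
    {"x": -0.04,"y": 0,"z": 0,"rx": 0,"ry": 0,"rz": 0,"hand": 0},
    {"x": 0,"y": 0,"z": 0,"rx": 0,"ry": 0,"rz": 0,"hand": 0},
  ],
)

```text
clock: 37.05
tcp_pos: [0.5901, -0.0407, 0.0683]
orientation: [-0.705, -0.027, 0.027, 0.709]
ft_force: [-0.1, 5.7, -4.5]
finger_gap: 0.0004
```

Request:
servo_tool(
  commands=[
    {"x": -0.04,"y": 0.1,"z": 0,"rx": 0,"ry": 0,"rz": 0,"hand": 0},
    {"x": -0.04,"y": 0.15,"z": 0,"rx": 0,"ry": 0,"rz": 0,"hand": 0},
    {"x": -0.04,"y": 0.15,"z": 0,"rx": 0,"ry": 0,"rz": 0,"hand": 0},
    {"x": -0.04,"y": 0.15,"z": 0,"rx": 0,"ry": 0,"rz": 0,"hand": 0},
    {"x": -0.04,"y": 0.1,"z": 0,"rx": 0,"ry": 0,"rz": 0,"hand": 0},
    {"x": 0,"y": 0,"z": 0,"rx": 0,"ry": 0,"rz": 0,"hand": 0},
  ],
)

```text
clock: 37.8
tcp_pos: [0.5854, -0.0289, 0.0695]
orientation: [0.707, 0.026, -0.026, -0.707]
ft_force: [-0.3, 0.5, 0.2]
finger_gap: 0.0005
```

```bash
python3 look.py v
```

```text
37.8 [ 0.5854 -0.0289  0.0695] [-0.3  0.5  0.2] 0.0005
jaw az 94.25
lane 0.1308 -0.0008
side tcp px [270.6 185.9]
top tcp px [291.9 187.9]
```

View pics/v_side.png

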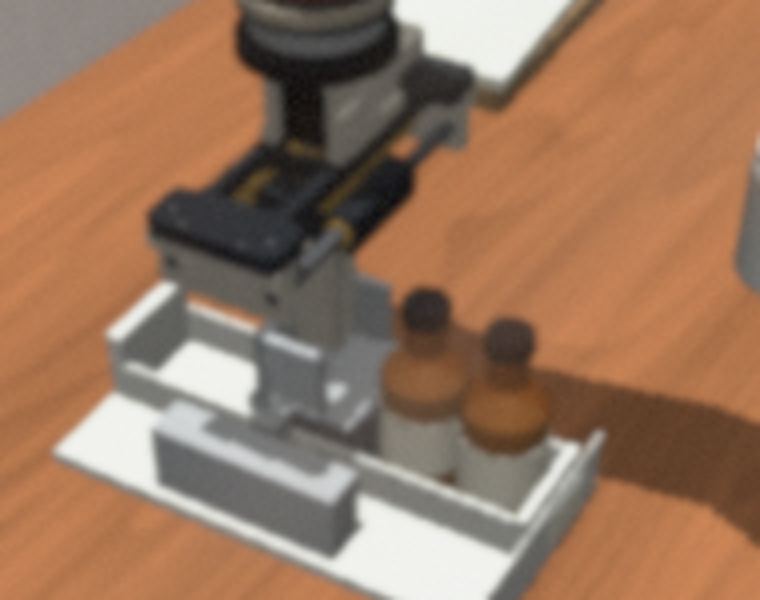

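Request:
servo_tool(
  commands=[
    {"x": 0,"y": 0,"z": 0.4,"rx": 0,"ry": 0,"rz": 0,"hand": 0},
    {"x": 0,"y": 0,"z": 0.8,"rx": 0,"ry": 0,"rz": 0,"hand": 0},
    {"x": 0,"y": 0,"z": 1,"rx": 0,"ry": 0,"rz": 0,"hand": 0},
    {"x": 0,"y": 0,"z": 1,"rx": 0,"ry": 0,"rz": 0,"hand": 0},
    {"x": 0,"y": 0,"z": 1,"rx": 0,"ry": 0,"rz": 0,"hand": 0},
    {"x": 0,"y": 0,"z": 1,"rx": 0,"ry": 0,"rz": 0,"hand": 0},
    {"x": 0,"y": 0.5,"z": 1,"rx": 0,"ry": 0,"rz": 0,"hand": 0},
    {"x": 0,"y": 1,"z": 0,"rx": 0,"ry": 0,"rz": 0,"hand": 0},
    {"x": 0,"y": 1,"z": 0,"rx": 0,"ry": 0,"rz": 0,"hand": 0},
    {"x": 0,"y": 1,"z": 0,"rx": 0,"ry": 0,"rz": 0,"hand": 0},
    {"x": 0,"y": 1,"z": 0,"rx": 0,"ry": 0,"rz": 0,"hand": 0},
    {"x": 0,"y": 1,"z": 0,"rx": 0,"ry": 0,"rz": 0,"hand": 0},
    {"x": 0,"y": 1,"z": 0,"rx": 0,"ry": 0,"rz": 0,"hand": 0},
    {"x": 0,"y": 1,"z": 0,"rx": 0,"ry": 0,"rz": 0,"hand": 0},
    {"x": 0,"y": 0.5,"z": 0,"rx": 0,"ry": 0,"rz": 0,"hand": 0},
    {"x": 0,"y": 0,"z": 0,"rx": 0,"ry": 0,"rz": 0,"hand": 0},
  ],
)

```text
clock: 39.9
tcp_pos: [0.5853, 0.1716, 0.2246]
orientation: [-0.707, -0.027, 0.027, 0.707]
ft_force: [0.7, -1.0, -0.1]
finger_gap: 0.0003
```

```bash
python3 look.py w
```

```text
39.9 [0.5853 0.1716 0.2246] [ 0.7 -1.  -0.1] 0.0003
jaw az 94.31
lane 0.1456 0.1991
side tcp px [191.6 176.8]
top tcp px [195.4 173.6]
```

View pics/w_side.png

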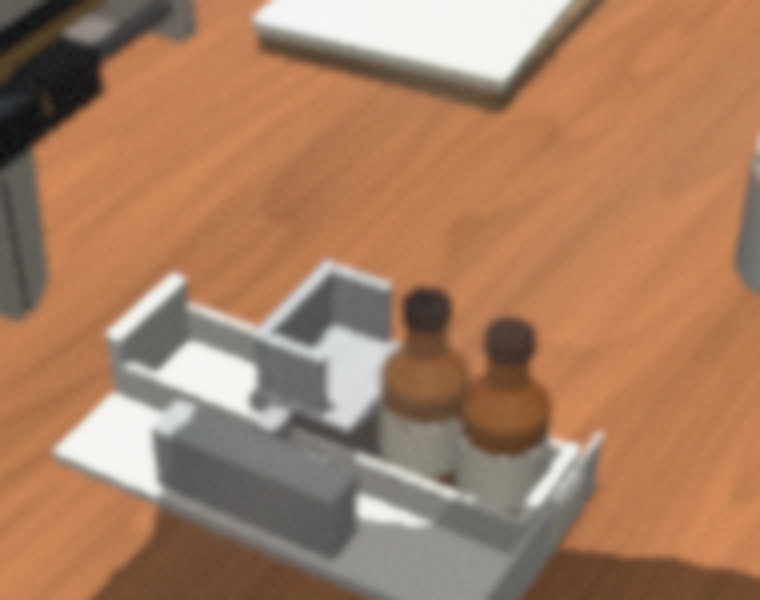

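View pics/w_top.png

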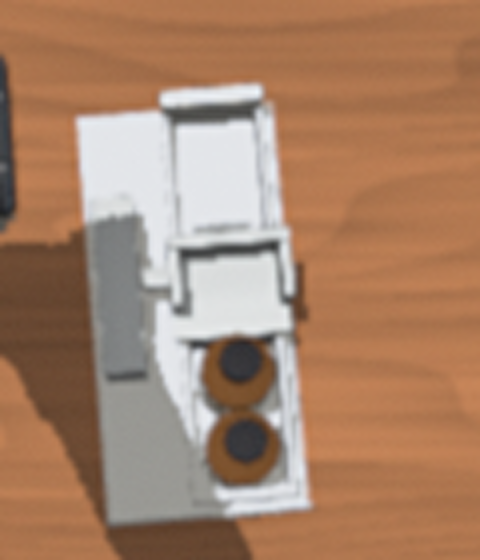

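View pics/w_side_full.png

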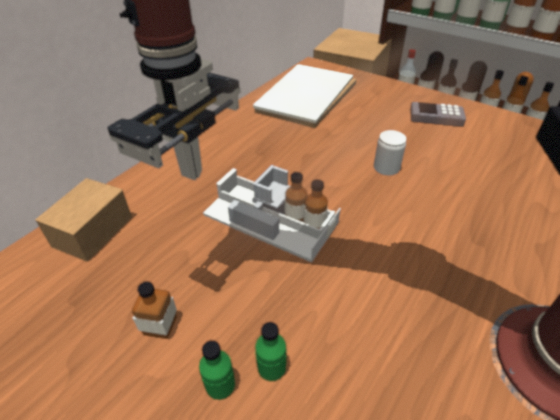

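```bash
python3 -c "
from bench import order,telemetry
print(telemetry.read_state()['clock']);print(order.hand_in())"
```

```text
40.0
the job is handed in; nothing more can be done
None
```

The new round amber bottle is in the lane behind the front one, with the pusher resting on it, and I handed the job in at 40.0 s of the 67 s allowed.

- **Hooking:** I pushed the handle back with shut fingers until it met its stop, backed off to about 0.154 and slid it left behind the catch. It stayed hooked when I let go.
- **Placing:** I picked the round amber bottle, told apart from the square flask and the two green look-alikes. I set it down in the lane until the wrist force showed contact, then let go.
- **Releasing:** I pushed the handle back to about 0.154 again and slid it to centre. I then eased the pusher forward 1 to 4 mm per step, with the fingers against the handle the whole way.

**Last checks:**
- **Pusher:** it stopped at about 0.091 by arm position (0.092 expected), and the push on the fingers fell to zero there.
- **Bottles:** the last pictures show both bottles upright and touching, with the pusher on the new one. The front bottle has not visibly moved from the lip.
- **Bystanders:** the flask, the can and the green bottles are where they started.
- **Robot:** it was clear of everything when I handed in.

**Disagreements:**
- The two cameras disagreed by 3 to 6 mm on positions. I averaged them and settled the rest by contact.
- The new bottle sits slightly off the lane's centre line, but within the walls.
- At the ends of the two sideways slides the side force reached about 9 to 10 N, more than the 1 to 3 N stated for moving the handle. I read that as the handle being at its end of travel.

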